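# Load the analyser with reagent cassettes

## Robot

A 6-joint arm with a two-finger parallel gripper is mounted at the origin on the work surface. World frame = base frame: x ahead of the robot, y to its left, z up, the work surface at z = 0. Lengths are in m, angles in rad, forces in N, time in s.
With the tool pointing down it reaches from about 0.4 to 0.825 m from the base axis. Payload 7 kg.
Tool frame: the origin (TCP) lies on the centre line of the jaws, within the pads' length; the fingertips stand tip_reach ahead of it and the grasp point (between the pads) is the TCP (tip_reach is the distance from the TCP to the fingertips, in m); z points along the fingers, y is the line along which they close (so a half turn about z gives the same grasp; the last joint's range is limited). The gripper opens to 88 mm and grips with 3 to 60 N. Pads are 19 mm wide; open, the fingers measure 130 mm over their backs; the gripper's body (78 mm by 193 mm) begins 47 mm behind the grasp point.
Start: joints at [1.554, 0.359, 0.012, 0, -1.224, -0.288], TCP at [0.203, 0.644, 0.246] pointing down, gripper open.
Joint ranges: [-3.07, 3.07], [-1.43, 2.12], [-1.02, 1.25], [-3.03, 1.67], [-3.05, -0], [-3.03, 3.03]. Speed limits (rad/s): [2.39, 2.39, 3.01, 3.14, 3.14, 3.14].

## Interface

Orientations are given as [roll, pitch, yaw] about the fixed x, y, z axes, in that order (R = Rz(yaw) Ry(pitch) Rx(roll)).
In Python, from station import get_state, grab_frame, calibration, job_done, find_in, mark_of, tip_reach gives the robot as it stands.
- The arm moves only by the shell command python3 -m handwheel 'ROWS' [OPENING] [FORCE]. ROWS is JSON, a list of rows, each an object with "delta_pos": the shift along the world's x, y, z in units of 30 mm (1.0 is 30 mm), a list of three; "dr": the turn, a rotation vector about the world's x, y, z in degrees, a list of three. In form: [{"delta_pos": [tx, ty, tz], "dr": [rx, ry, rz]}, ...]. A call has 1 to 10 rows; each row shifts and turns the commanded pose from where the row before left it; what a row does not reach is not made up. A row lasts 1/10 s, in which the tool goes at most 50 mm and 8.59 degrees, less where a joint would pass 70% of its speed; a pose out of reach is approached as far as the arm can. A call is refused whole if a number of a shift passes 1 or a number of a turn 8.59, either way. A call with a gripper value outside its range is refused whole. OPENING is the closure, from -1 (fully open) to 1 (shut), set as the call begins (- or left out, the last holds). The fingers move at their own pace and stop on an object; FORCE is the grip in N (left out, the last holds). Time passes only in rows, so rows that do not move let the fingers close. It gives the time, the measured TCP pose, the force, the opening and the grip force at its end, in the units of the state.
- get_state(): the state, without advancing time (a new reading comes with each control period).
- grab_frame(name): name is "side" or "top"; returns the picture (384x512x3 uint8, red, green, blue); there is no depth.
- calibration(name): a dict with "fx", "fy", "cx", "cy" (pixels), "extrinsics" (4x4, takes a point from world to camera coordinates). Camera axes: x right, y down, z forward; pixel columns grow to the right and rows downward; lengths in m; the calibration is good to about 2 mm. A picture is of the moment at which its call begins. calibration takes no time and is no camera call.
- job_done(): hands the job in; it is judged then, once.
Trained networks look in the newest picture that a camera, given by its name, has taken for a name from the list of things; names that differ only in an ending like _2 or _b are one class to them, and where a whole thing is asked for, a point or a joint stands for the part that bears it (a point fixed in the world has none). Each returns a list of dicts, best first, with "conf" (0 to 1); they miss things now and then, are a little off and sometimes report something else, mostly with a low value. They report only what shows in the picture. A call takes as long as a camera call. They do not tell look-alikes from the thing itself.
- find_in(camera, query): "location" ([column, row] in pixels, amid what is visible of it).
- mark_of(camera, query): "location" ([column, row] in pixels: a listed point, or the origin of a listed thing).
The state is a dict: "t": time; "q": joint angles; "qd": joint speeds; "joint_efforts": joint torques, N m; "eef_pos": TCP position; "ee_rot": TCP orientation; "force": force on the tool from outside, world axes, zero at the start; "moment": the same for the moment, N m; "width": finger opening in m; "gripper_force": force on a finger pad.
Only numpy, scipy, OpenCV 4.12 (cv2) and the standard library are available. Lean on these libraries where they do the work, as an engineer would, in place of code of your own. Each camera call takes 0.05 s, during which the arm holds its last target. There are 200 camera calls.

## Task

Lift the lid off the grey reagent box by its knob and lay it flat on the bench. Then load every cassette from the box into the analyser: stand each in a lane of its own and slide it nose first under the hood until it is fully home against the back stop. Only when all are home, put the lid back on the box, properly seated, and leave the bottles and other things on the bench where they are.

Things in the scene. Friction and masses are not known exactly. Their poses are not given: they have to be found in the camera images.
- store: Open grey reagent box, fixed: 152 (x) by 200 (y) mm outside, 86 mm high, walls and floor 5 mm thick. Origin at the centre of its underside, at bench level. Three or four cassettes stand on its floor side by side, at least 35 mm apart along y at first, noses to the box's +x; the lid lies on its rim.
- lid_knob (a point): Loose lid: white plate 158 (x) by 206 (y) by 8 mm; below it a plug 134 by 182 by 8 mm that fits the box's mouth with 4 mm play all round; on top a central black bar knob 46 (x) by 18 (y) by 36 mm high. 220 g. The point is the knob's middle: 112 mm above the bench when seated, 34 mm when flat on the bench. Seated, its x lies along the box's x, either way round.
- cassette0_mid (a point): White reagent cassette, 160 g: a block 130 (x) by 32 (y) by 36 mm high with an upright grip tab on top, 20 (x) by 14 (y) by 36 mm high, its centre 28 mm behind (-x of) the block's centre; 72 mm high in all. The point is the block's centre, 18 mm above its underside; x points to the nose, the end farther from the tab, which goes in first. May be absent.
- cassette1_mid (a point): White reagent cassette, 160 g: a block 130 (x) by 32 (y) by 36 mm high with an upright grip tab on top, 20 (x) by 14 (y) by 36 mm high, its centre 28 mm behind (-x of) the block's centre; 72 mm high in all. The point is the block's centre, 18 mm above its underside; x points to the nose, the end farther from the tab, which goes in first. May be absent.
- cassette2_mid (a point): White reagent cassette, 160 g: a block 130 (x) by 32 (y) by 36 mm high with an upright grip tab on top, 20 (x) by 14 (y) by 36 mm high, its centre 28 mm behind (-x of) the block's centre; 72 mm high in all. The point is the block's centre, 18 mm above its underside; x points to the nose, the end farther from the tab, which goes in first. May be absent.
- cassette3_mid (a point): White reagent cassette, 160 g: a block 130 (x) by 32 (y) by 36 mm high with an upright grip tab on top, 20 (x) by 14 (y) by 36 mm high, its centre 28 mm behind (-x of) the block's centre; 72 mm high in all. The point is the block's centre, 18 mm above its underside; x points to the nose, the end farther from the tab, which goes in first. May be absent.
- bay: White analyser with loading bay, fixed. Origin at bench level, centre of the bay's 190 (x) by 194 mm floor plate, 5 mm thick; x points into the machine along the lanes. Rails 6 mm wide, 12 mm high above the plate, run from x = -70 mm inwards. The hood starts at x = 40 mm: underside 47, top 81 mm above the bench. Back stop face at x = 95 mm. Machine body, 190 mm high, from x = 135 mm.
- lane0 (a point): Where the centre of a cassette's block is when it is fully home in lane 0 of the bay (lane centre at bay y = -69 mm, x = 30 mm, 23 mm above the bench; axes as the bay's). The lane is 40 mm wide, between rails. A cassette home has its nose 55 mm under the hood, its tab 28 mm clear of the hood.
- lane1 (a point): Where the centre of a cassette's block is when it is fully home in lane 1 of the bay (lane centre at bay y = -23 mm, x = 30 mm, 23 mm above the bench; axes as the bay's). The lane is 40 mm wide, between rails. A cassette home has its nose 55 mm under the hood, its tab 28 mm clear of the hood.
- lane2 (a point): Where the centre of a cassette's block is when it is fully home in lane 2 of the bay (lane centre at bay y = 23 mm, x = 30 mm, 23 mm above the bench; axes as the bay's). The lane is 40 mm wide, between rails. A cassette home has its nose 55 mm under the hood, its tab 28 mm clear of the hood.
- lane3 (a point): Where the centre of a cassette's block is when it is fully home in lane 3 of the bay (lane centre at bay y = 69 mm, x = 30 mm, 23 mm above the bench; axes as the bay's). The lane is 40 mm wide, between rails. A cassette home has its nose 55 mm under the hood, its tab 28 mm clear of the hood.
- reagent_a_mid (a point): Standing white bottle, 60 mm across, 150 mm high; its middle. A bystander.
- reagent_b_mid (a point): Standing white bottle, 52 mm across, 120 mm high; its middle. A bystander.
- jar_mid (a point): Amber jar with black cap, 40 mm across, 65 mm high; its middle. A bystander.
- marker_mid (a point): Blue marker lying on the bench, 16 mm thick, about 130 mm long (x); its middle. A bystander.
- dish_mid (a point): Shallow glass dish, 70 mm across, 16 mm high; its middle. A bystander.
There are look-alikes about, which are no part of the job. What is shaped like the store but turquoise is not meant.

How it is judged:
By the outcome, as a careful person would: the job done as asked, in the order asked, and still so for the second after the job is handed in, with the robot touching nothing.
Of cassette0, cassette1, cassette2, cassette3 only 3 to 4 are there at a start; the rules pass over those that are not, and their reading is None.
At some moment in a run one of lid, cassette0, cassette1, cassette2, cassette3 may be knocked a few centimetres aside while the robot is not near it.
It also fails if it takes over 210 s, if anything falls off the work surface, if the arm or the gripper's body presses on something with over 40 N, if the wrist force passes 120 N, or if a joint passes its speed limit or range.

## Working session

There is one attempt and no reset: what is moved stays moved. The work goes in short steps, Python scripts to look and compute and a shell command to move; the robot and the scene stay as the last step left them, time stands still between calls to the robot, and variables do not carry over. Pictures are saved under pics/ and viewed, at most 14 in all, crops included, and the job is handed in when it is done.

```bash
mkdir -p pics; ls; cat > h.py <<'E'
import numpy as np, cv2
from station import *
def ray(cam,uv):
    c=calibration(cam);E=np.array(c["extrinsics"]);R=E[:3,:3];t=E[:3,3]
    d=R.T@np.array([(uv[0]-c["cx"])/c["fx"],(uv[1]-c["cy"])/c["fy"],1]);return -R.T@t,d
def onz(cam,uv,z):
    o,d=ray(cam,uv);return o+d*(z-o[2])/d[2]
def proj(cam,p):
    c=calibration(cam);E=np.array(c["extrinsics"]);q=E[:3,:3]@np.array(p)+E[:3,3]
    return np.array([c["fx"]*q[0]/q[2]+c["cx"],c["fy"]*q[1]/q[2]+c["cy"]])
def save(cam,name,crop=None,s=1):
    f=grab_frame(cam)
    if crop: f=f[crop[1]:crop[3],crop[0]:crop[2]]
    f=cv2.resize(f,None,fx=s,fy=s,interpolation=cv2.INTER_CUBIC)
    cv2.imwrite("pics/"+name+".png",f[:,:,::-1])
E
python3 - <<'E'
from h import *
np.set_printoptions(precision=3,suppress=True)
s=get_state();print(s["eef_pos"],s["ee_rot"],s["t"],s["width"],tip_reach if not callable(tip_reach) else tip_reach())
for c in("top","side"):
    save(c,c+"0",s=1.5); print(c,ray(c,(256,192)))
    for q in("store","lid_knob","bay","lane0","lane3","reagent_a_mid","reagent_b_mid","jar_mid","marker_mid","dish_mid"):
        print(c,q,[(np.round(d["location"]),round(d["conf"],2)) for d in mark_of(c,q)][:3])
E
```

```text
pics
[0.202 0.643 0.245] [ 3.14  -0.    -0.305] 0.0 0.08761062544138588 0.019
top (array([0.323, 0.089, 1.493]), array([ 0.119, -0.009, -0.993]))
top store [(array([162., 280.]), 0.71)]
top lid_knob [(array([182., 195.]), 0.82)]
top bay [(array([344., 186.]), 0.78)]
top lane0 [(array([351., 192.]), 0.97), (array([350., 210.]), 0.81), (array([354., 167.]), 0.7)]
top lane3 [(array([351., 192.]), 0.97), (array([350., 210.]), 0.81), (array([354., 167.]), 0.7)]
top reagent_a_mid [(array([208., 118.]), 0.85)]
top reagent_b_mid [(array([278., 116.]), 0.86)]
top jar_mid [(array([275., 218.]), 0.59)]
top marker_mid [(array([250., 121.]), 0.5)]
top dish_mid [(array([312., 116.]), 0.64)]
side (array([0.208, 0.657, 0.843]), array([ 0.27 , -0.586, -0.764]))
side store [(array([299., 375.]), 0.72)]
side lid_knob [(array([272., 120.]), 0.69), (array([200., 257.]), 0.66)]
side bay [(array([288., 138.]), 0.78)]
side lane0 [(array([297., 132.]), 0.87), (array([272., 123.]), 0.61), (array([310., 137.]), 0.6)]
side lane3 [(array([297., 132.]), 0.87), (array([272., 123.]), 0.61), (array([310., 137.]), 0.6)]
side reagent_a_mid [(array([129., 200.]), 0.61)]
side reagent_b_mid [(array([179., 145.]), 0.71)]
side jar_mid [(array([294., 197.]), 0.88)]
side marker_mid [(array([160., 184.]), 0.54)]
side dish_mid [(array([201., 130.]), 0.5)]
```

View pics/top0.png

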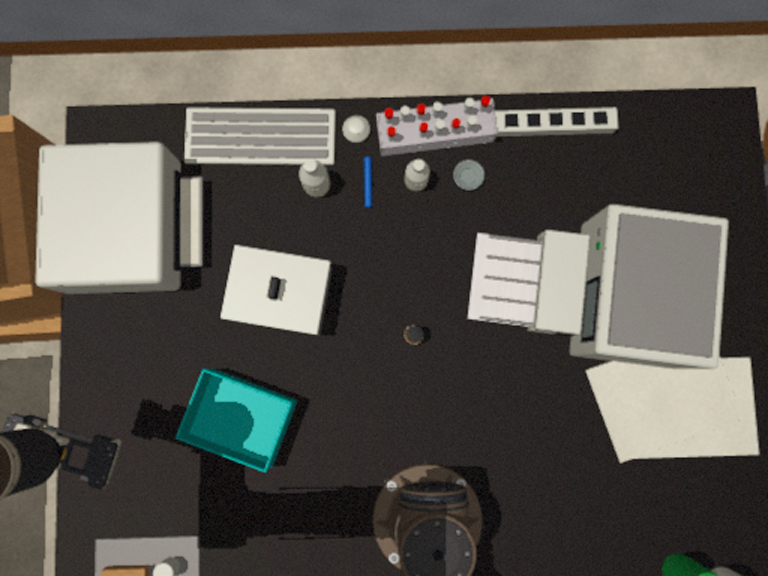

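View pics/side0.png

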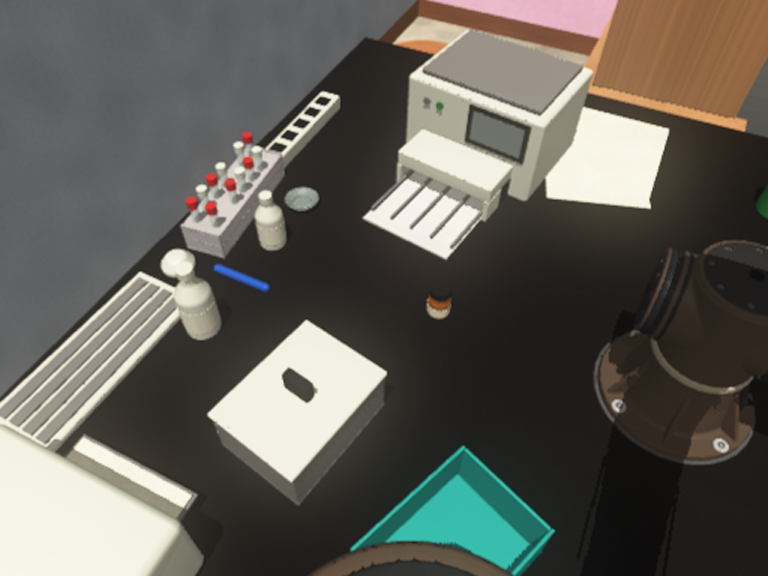

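The top view shows the grey box with its white lid and black knob at (183,192). The turquoise open box at (160,280) is the look-alike. The analyser bay is at (337,187), with its mouth facing image-left (+y). The tray and white cabinet on the left are not part of the job. I take the lidded box at (183,192) and will check it in a close crop with fitted outlines.

```bash
cat >> h.py <<'E'
from scipy.optimize import least_squares
def fit(obs,p0):
    """obs: list (cam,uv,local xyz); fit x,y,yaw"""
    def w(p,l): c,s=np.cos(p[2]),np.sin(p[2]);return np.array([p[0]+c*l[0]-s*l[1],p[1]+s*l[0]+c*l[1],l[2]])
    r=least_squares(lambda p:np.concatenate([proj(c,w(p,l))-uv for c,uv,l in obs]),p0,loss="soft_l1")
    return r.x,np.round(np.abs(r.fun).reshape(-1,2).max(1),1)
def poly(f,zmask=None,thr=150):
    pass
E
python3 - <<'E'
from h import *
np.set_printoptions(precision=3,suppress=True)
g=cv2.imread("pics/top0.png")
f=lambda L:[np.array(p)/1.5 for p in L]
top=f([(235,245),(330,262),(320,333),(221,318)])   # lid top corners
w=[onz("top",p,.094) for p in top]; print(np.array(w))
# knob & lid
k=onz("top",(182.5,192),.13);print("knob",k)
side=f([(307,321),(387,374),(294,480),(208,414)])
print(np.array([onz("side",p,.094) for p in side]))
# bay: plate front corners z .005, hood-front corners top z .081
print("plate",[onz("top",np.array(p)/1.5,.005) for p in((479,233),(468,318))])
print("hood",[onz("top",np.array(p)/1.5,.081) for p in((545,230),(536,331))])
print("sideplate",[onz("side",np.array(p)/1.5,.005) for p in((364,217),(446,255))])
for n,p in dict(jar=(414,334)).items(): print(n,onz("top",np.array(p)/1.5,.06))
im=grab_frame("top")
a=im[150:235,135:235];b=im[140:230,300:400]
out=np.hstack([cv2.resize(a,(395,380),interpolation=3),cv2.resize(b,(395,380),interpolation=3)])
cv2.imwrite("pics/crop1.png",out[:,:,::-1])
E
```

```text
[[0.59  0.388 0.094]
 [0.548 0.188 0.094]
 [0.399 0.212 0.094]
 [0.437 0.418 0.094]]
knob [0.492 0.302 0.13 ]
[[0.55  0.195 0.094]
 [0.398 0.227 0.094]
 [0.437 0.421 0.094]
 [0.591 0.392 0.094]]
plate [array([ 0.619, -0.142,  0.005]), array([ 0.428, -0.109,  0.005])]
hood [array([ 0.606, -0.271,  0.081]), array([ 0.391, -0.24 ,  0.081])]
sideplate [array([ 0.62 , -0.136,  0.005]), array([ 0.433, -0.111,  0.005])]
jar [0.393 0.015 0.06 ]
```

View pics/crop1.png

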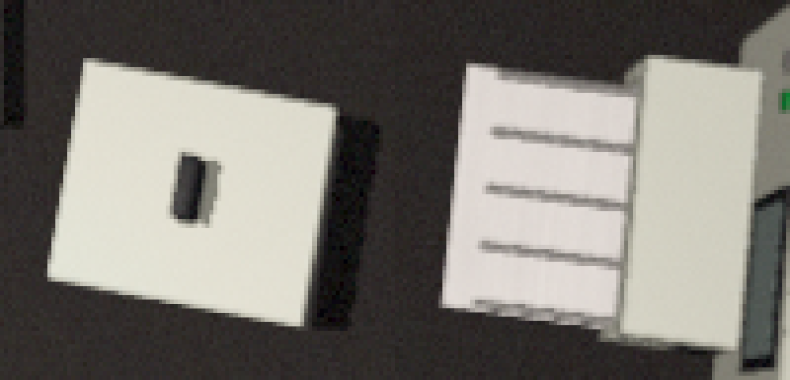

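The crop confirms the choice: a white plate with a black bar knob on the grey box. The bay lanes run left to right, with the mouth at left. Next I fit poses using both cameras.

```bash
python3 - <<'E'
from h import *
np.set_printoptions(precision=3,suppress=True)
C=[(.079,.103),(.079,-.103),(-.079,-.103),(-.079,.103)]
obs=[("top",np.array(u),(*l,.094)) for u,l in zip([(156.4,163.4),(220.2,173.8),(212.3,222.8),(147.2,212.3)],C)]
obs+=[("side",np.array(u)/1.5,(*l,.094)) for u,l in zip([(208,414),(307,321),(387,374),(294,480)],[C[0],C[1],C[2],C[3]])]
print("lid",*fit(obs,[.494,.305,-.2]))
print("lid top only",*fit(obs[:4],[.494,.305,-.2]));print("lid side only",*fit(obs[4:],[.494,.305,-.2]))
c=lambda x,y:np.array([300+x/3.95,140+y/4.22])
bo=[("top",c(467,64),(-.095,.097,.005)),("top",c(442,306),(-.095,-.097,.005)),]
bo=[("top",np.array(p)/1.5,l) for p,l in [((479,233),(-.095,.097,.005)),((468,318),(-.095,-.097,.005))]]
c2=lambda x,y:np.array([300+(x-395)/3.95,140+y/4.22])
for x,y,yl in((494,130,.046),(487,187,0),(480,244,-.046)): bo.append(("top",c2(x,y),(-.07,yl,.017)))
so=[("side",np.array(p)/1.5,l) for p,l in [((364,217),(-.095,.097,.005)),((446,255),(-.095,-.097,.005))]]
print("bay",*fit(bo+so,[.508,-.219,-1.742]));print(*fit(bo,[.508,-.219,-1.742]))
for n,uv,z in(("marker",(245,121),.008),("a",(208,120),.1),("b",(278,118),.09),("jar",(276,222),.06),("dish",(312,116),.01)):print(n,onz("top",uv,z))
E
```

```text
lid [ 0.494  0.305 -0.19 ] [0.9 0.6 1.2 1.1 0.4 2.1 2.5 0.4]
lid top only [ 0.493  0.302 -0.188] [0.1 0.3 0.2 0.2]
lid side only [ 0.494  0.308 -0.194] [0.5 1.4 1.7 1.5]
bay [ 0.508 -0.218 -1.735] [0.6 0.1 0.5 0.5 0.4 0.9 1.4]
[ 0.506 -0.218 -1.745] [0.1 0.3 0.1 0.1 0.2]
marker [0.744 0.106 0.008]
a [0.725 0.222 0.1  ]
b [ 0.727 -0.002  0.09 ]
jar [0.395 0.015 0.06 ]
dish [ 0.754 -0.123  0.01 ]
```

```bash
python3 -m handwheel '[{"delta_pos":[0.6,-0.7,0],"dr":[0,0,0.8]},{"delta_pos":[0.6,-0.7,0],"dr":[0,0,0.8]},{"delta_pos":[0.6,-0.7,0],"dr":[0,0,0.8]},{"delta_pos":[0.6,-0.7,0],"dr":[0,0,0.8]},{"delta_pos":[0.6,-0.7,0],"dr":[0,0,0.8]},{"delta_pos":[0.6,-0.7,0],"dr":[0,0,0.8]},{"delta_pos":[0.6,-0.7,0],"dr":[0,0,0.8]},{"delta_pos":[0.6,-0.7,0],"dr":[0,0,1]}]' -0.2; python3 -m handwheel '[{"delta_pos":[0.6,-0.7,0],"dr":[0,0,0]},{"delta_pos":[0.6,-0.7,0],"dr":[0,0,0]},{"delta_pos":[0.6,-0.7,0],"dr":[0,0,0]},{"delta_pos":[0.6,-0.7,0],"dr":[0,0,0]},{"delta_pos":[0.6,-0.7,0],"dr":[0,0,0]},{"delta_pos":[0.6,-0.7,0],"dr":[0,0,0]},{"delta_pos":[0.6,-0.7,0],"dr":[0,0,0]},{"delta_pos":[0.6,-0.7,0],"dr":[0,0,0]},{"delta_pos":[0,0,0],"dr":[0,0,0]}]'
```

```text
t: 1.95
eef_pos: [0.3472, 0.475, 0.2458]
ee_rot: [-3.141, -0.0, -0.189]
force: [0.1, 0.0, 0.6]
width: 0.0528
gripper_force: 0.0
t: 2.85
eef_pos: [0.492, 0.3058, 0.2456]
ee_rot: [3.141, -0.0, -0.192]
force: [-0.2, 0.0, 0.2]
width: 0.0524
gripper_force: 0.0
```

```bash
python3 -m handwheel '[{"delta_pos":[0.05,-0.06,-0.72],"dr":[0,0,0]},{"delta_pos":[0,0,-0.72],"dr":[0,0,0]},{"delta_pos":[0,0,-0.72],"dr":[0,0,0]},{"delta_pos":[0,0,-0.72],"dr":[0,0,0]},{"delta_pos":[0,0,-0.72],"dr":[0,0,0]},{"delta_pos":[0,0,-0.4],"dr":[0,0,0]},{"delta_pos":[0,0,-0.3],"dr":[0,0,0]},{"delta_pos":[0,0,0],"dr":[0,0,0]}]'; python3 -m handwheel '[{"delta_pos":[0,0,0],"dr":[0,0,0]},{"delta_pos":[0,0,0],"dr":[0,0,0]},{"delta_pos":[0,0,0],"dr":[0,0,0]},{"delta_pos":[0,0,0],"dr":[0,0,0]},{"delta_pos":[0,0,0],"dr":[0,0,0]},{"delta_pos":[0,0,0],"dr":[0,0,0]}]' 1 25
```

```text
t: 3.65
eef_pos: [0.4917, 0.3059, 0.1158]
ee_rot: [3.14, 0.001, -0.189]
force: [-0.3, -0.1, 0.0]
width: 0.0524
gripper_force: 0.0
t: 4.25
eef_pos: [0.4923, 0.3062, 0.117]
ee_rot: [-3.141, -0.0, -0.19]
force: [-0.7, 0.3, 2.5]
width: 0.0178
gripper_force: 25.0
```

```bash
python3 -m handwheel '[{"delta_pos":[0,0,0.3],"dr":[0,0,0]},{"delta_pos":[0,0,0.4],"dr":[0,0,0]},{"delta_pos":[0,0,0.5],"dr":[0,0,0]},{"delta_pos":[0,0,0.5],"dr":[0,0,0]},{"delta_pos":[0,0,0.3],"dr":[0,0,0]}]'; python3 -m handwheel '[{"delta_pos":[0.1,-0.4,0],"dr":[0,0,0]},{"delta_pos":[0.2,-0.8,0],"dr":[0,0,0]},{"delta_pos":[0.2,-0.9,0],"dr":[0,0,0]},{"delta_pos":[0.2,-0.9,0],"dr":[0,0,0]},{"delta_pos":[0.3,-1,0],"dr":[0,0,0]},{"delta_pos":[0.3,-1,0],"dr":[0,0,0]},{"delta_pos":[0.3,-1,0],"dr":[0,0,0]},{"delta_pos":[0.2,-1,0],"dr":[0,0,0]},{"delta_pos":[0.2,-0.9,0],"dr":[0,0,0]},{"delta_pos":[0.1,-0.5,0],"dr":[0,0,0]}]'; python3 -m handwheel '[{"delta_pos":[0,0,-0.5],"dr":[0,0,0]},{"delta_pos":[0,0,-0.8],"dr":[0,0,0]},{"delta_pos":[0,0,-0.8],"dr":[0,0,0]},{"delta_pos":[0,0,-0.8],"dr":[0,0,0]},{"delta_pos":[0,0,-0.8],"dr":[0,0,0]},{"delta_pos":[0,0,-0.4],"dr":[0,0,0]},{"delta_pos":[0,0,-0.2],"dr":[0,0,0]},{"delta_pos":[0,0,-0.15],"dr":[0,0,0]},{"delta_pos":[0,0,0],"dr":[0,0,0]}]'
```

```text
t: 4.75
eef_pos: [0.4925, 0.3064, 0.1786]
ee_rot: [-3.14, -0.001, -0.189]
force: [0.9, 0.5, -1.8]
width: 0.0177
gripper_force: 25.0
t: 5.75
eef_pos: [0.5547, 0.0515, 0.1761]
ee_rot: [3.141, 0.001, -0.191]
force: [-0.5, -0.0, -1.7]
width: 0.0179
gripper_force: 25.0
t: 6.65
eef_pos: [0.5553, 0.0542, 0.0432]
ee_rot: [-3.141, -0.0, -0.189]
force: [-0.2, -0.7, -1.6]
width: 0.018
gripper_force: 25.0
```

```bash
python3 -m handwheel '[{"delta_pos":[0,0,-0.07],"dr":[0,0,0]},{"delta_pos":[0,0,-0.07],"dr":[0,0,0]},{"delta_pos":[0,0,-0.03],"dr":[0,0,0]},{"delta_pos":[0,0,0],"dr":[0,0,0]}]'; python3 -m handwheel '[{"delta_pos":[0,0,0],"dr":[0,0,0]},{"delta_pos":[0,0,0],"dr":[0,0,0]},{"delta_pos":[0,0,0],"dr":[0,0,0]},{"delta_pos":[0,0,0],"dr":[0,0,0]}]' -0.2;  python3 -m handwheel '[{"delta_pos":[0,0,0.5],"dr":[0,0,0]},{"delta_pos":[0,0,0.9],"dr":[0,0,0]},{"delta_pos":[0,0,0.9],"dr":[0,0,0]},{"delta_pos":[0,0,0.9],"dr":[0,0,0]},{"delta_pos":[0,0,0.9],"dr":[0,0,0]},{"delta_pos":[0,0,0.9],"dr":[0,0,0]},{"delta_pos":[0,0,0.9],"dr":[0,0,0]},{"delta_pos":[0,0,0],"dr":[0,0,0]}]'
python3 - <<'E'
from h import *
np.set_printoptions(precision=3,suppress=True)
a=grab_frame("top");b=grab_frame("side")
o=np.hstack([cv2.resize(a[145:245,130:260],(400,308),interpolation=3),cv2.resize(b[180:350,110:300],(390,308),interpolation=3)])
cv2.imwrite("pics/open.png",o[:,:,::-1])
for c in("top","side"):
  for q in("cassette0_mid","store","lid_knob"):
    print(c,q,[(np.round(d["location"],1),round(d["conf"],2)) for d in mark_of(c,q)][:6])
  print([(np.round(d["location"],1),round(d["conf"],2)) for d in find_in(c,"cassette0_mid")][:6])
E
```

```text
t: 7.05
eef_pos: [0.5555, 0.0543, 0.0389]
ee_rot: [-3.141, -0.001, -0.189]
force: [-1.3, 0.6, 4.3]
width: 0.018
gripper_force: 25.0
t: 7.45
eef_pos: [0.5551, 0.054, 0.038]
ee_rot: [-3.142, -0.0, -0.19]
force: [-0.2, 0.6, 0.7]
width: 0.0446
gripper_force: 0.0
t: 8.25
eef_pos: [0.5571, 0.0545, 0.2191]
ee_rot: [-3.139, -0.006, -0.189]
force: [1.3, -0.5, -0.5]
width: 0.0525
gripper_force: 0.0
top cassette0_mid []
top store [(array([162.3, 280.4]), 0.87), (array([205.6, 118.8]), 0.54)]
top lid_knob [(array([262.5, 175.2]), 0.81)]
[]
side cassette0_mid [(array([223.2, 257.3]), 0.97), (array([306.1, 139.5]), 0.65)]
side store [(array([298.7, 374. ]), 0.96)]
side lid_knob [(array([230.2, 190.4]), 0.66)]
[(array([218. , 254.9]), 0.66)]
```

View pics/open.png

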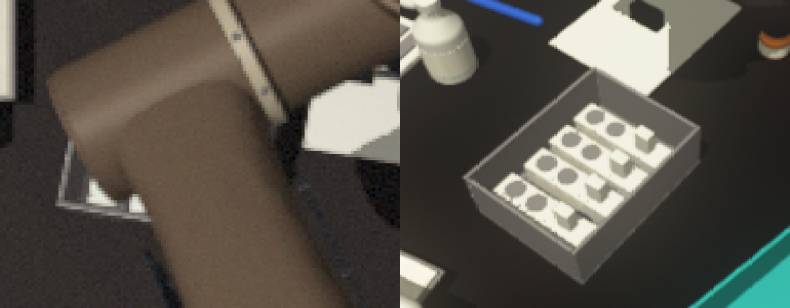

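The box holds four cassettes. Their tabs are on the robot (-x) side, so noses point to +x world and box yaw is about -0.19. The lid lies flat. I'll swing the arm aside while turning the tool 90°, then look from the top.

```bash
python3 -m handwheel '[{"delta_pos":[-0.3,-0.7,0],"dr":[0,0,-8.5]},{"delta_pos":[-0.3,-0.7,0],"dr":[0,0,-8.5]},{"delta_pos":[-0.3,-0.7,0],"dr":[0,0,-8.5]},{"delta_pos":[-0.3,-0.7,0],"dr":[0,0,-8.5]},{"delta_pos":[-0.3,-0.7,0],"dr":[0,0,-8.5]},{"delta_pos":[-0.3,-0.7,0],"dr":[0,0,-8.5]},{"delta_pos":[0,-0.6,0],"dr":[0,0,-8.5]},{"delta_pos":[0,-0.6,0],"dr":[0,0,-8.5]},{"delta_pos":[0,-0.6,0],"dr":[0,0,-8.5]},{"delta_pos":[0,0,0],"dr":[0,0,-8.5]}]' 0.1;python3 -m handwheel '[{"delta_pos":[0,0,0],"dr":[0,0,-5]},{"delta_pos":[0,0,0],"dr":[0,0,0]},{"delta_pos":[0,0,0],"dr":[0,0,0]}]'
python3 - <<'E'
from h import *
np.set_printoptions(precision=3,suppress=True)
a=grab_frame("top");b=grab_frame("side")
cv2.imwrite("pics/t1raw.png",a[:,:,::-1]);cv2.imwrite("pics/s1raw.png",b[:,:,::-1])
cv2.imwrite("pics/open2.png",cv2.resize(a[150:240,135:295],(800,450),interpolation=3)[:,:,::-1])
cv2.imwrite("pics/open2s.png",cv2.resize(b[220:345,140:280],(672,600),interpolation=3)[:,:,::-1])
for c in("top","side"):
  for q in("cassette0_mid","lid_knob"):
    print(c,q,[(np.round(d["location"],1),round(d["conf"],2)) for d in mark_of(c,q)][:6])
E
```

```text
t: 9.75
eef_pos: [0.5008, -0.1275, 0.2147]
ee_rot: [3.141, -0.0, -1.681]
force: [-0.2, -0.0, 0.1]
width: 0.0396
gripper_force: 0.0
t: 10.05
eef_pos: [0.5011, -0.126, 0.2148]
ee_rot: [3.141, -0.0, -1.758]
force: [0.1, 0.1, 0.3]
width: 0.0397
gripper_force: 0.0
top cassette0_mid [(array([207.3, 196.5]), 0.62)]
top lid_knob [(array([275.5, 113.4]), 0.47)]
side cassette0_mid [(array([222.4, 258.6]), 0.63)]
side lid_knob [(array([229.9, 187.1]), 0.8)]
```

View pics/open2.png

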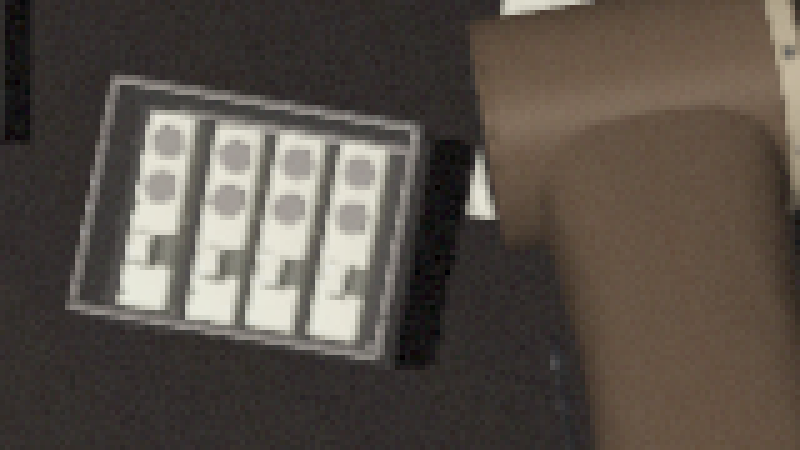

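View pics/open2s.png

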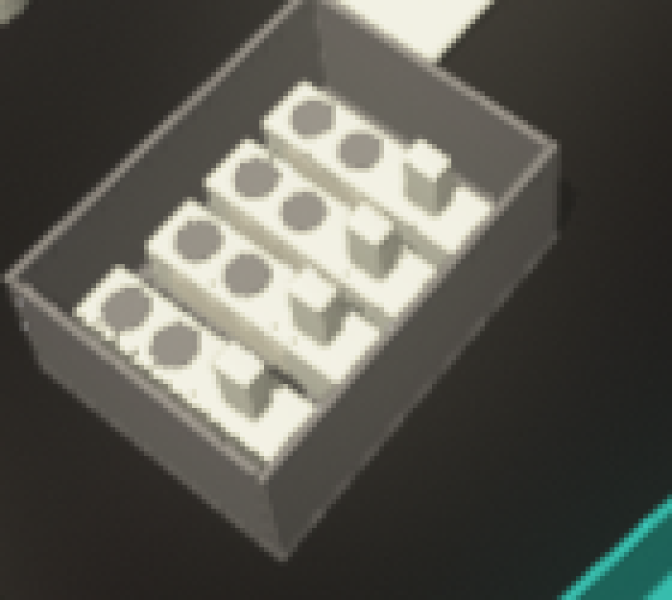

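```bash
python3 - <<'E'
from h import *
np.set_printoptions(precision=4,suppress=True)
t=lambda p:np.array([135,150])+np.array(p)/5.-0.4
s=lambda p:np.array([140,220])+np.array(p)/4.8-0.4
T=dict(A=[(149,110),(197,114),(168,310),(116,303)],B=[(217,122),(264,127),(236,323),(185,318)],C=[(279,132),(325,136),(296,332),(246,325)],D=[(340,142),(388,149),(357,341),(308,336)])
ci=dict(A=[(169,140),(161,186)],B=[(240,154),(229,199)],C=[(300,162),(290,208)],D=[(358,172),(351,218)])
tab=dict(D=(429,157),C=(372,222),B=(313,290),A=(241,362))
L=[(.065,.016,.041),(.065,-.016,.041),(-.065,-.016,.041),(-.065,.016,.041)]
for k in T:
    o=[("top",t(p),l) for p,l in zip(T[k],L)]
    x,e=fit(o,[.49,.3,-.19]); c,sn=np.cos(x[2]),np.sin(x[2])
    print(k,x,e,"tab from top",x[:2]-.028*np.array([c,sn]),"side",onz("side",s(tab[k]),.077)[:2])
o=[("top",t(p),l) for p,l in zip([(113,76),(419,125),(383,359),(69,309)],[(.076,.1,.086),(.076,-.1,.086),(-.076,-.1,.086),(-.076,.1,.086)])]
print("box",*fit(o,[.49,.3,-.19]))
E
```

```text
A [ 0.5068  0.3688 -0.163 ] [0.4 0.1 0.3 0.3] tab from top [0.4792 0.3733] side [0.4803 0.376 ]
B [ 0.4968  0.3246 -0.1602] [0.2 0.1 0.2 0.3] tab from top [0.4691 0.329 ] side [0.47   0.3335]
C [ 0.4899  0.2849 -0.1697] [0.5 0.2 0.2 0.2] tab from top [0.4623 0.2896] side [0.4633 0.2929]
D [ 0.4816  0.2448 -0.1766] [0.3 0.3 0.6 0.1] tab from top [0.4541 0.2497] side [0.4564 0.252 ]
box [ 0.4945  0.3043 -0.1857] [0.2 0.6 0.2 0.3]
```

```bash
python3 -m handwheel '[{"delta_pos":[-0.1,0.84,0],"dr":[0,0,0.7]},{"delta_pos":[-0.1,0.84,0],"dr":[0,0,0]},{"delta_pos":[-0.1,0.84,0],"dr":[0,0,0]},{"delta_pos":[-0.1,0.84,0],"dr":[0,0,0]},{"delta_pos":[-0.1,0.84,0],"dr":[0,0,0]},{"delta_pos":[-0.1,0.84,0],"dr":[0,0,0]},{"delta_pos":[-0.1,0.84,0],"dr":[0,0,0]},{"delta_pos":[-0.1,0.84,0],"dr":[0,0,0]},{"delta_pos":[-0.1,0.84,0],"dr":[0,0,0]},{"delta_pos":[-0.1,0.84,0],"dr":[0,0,0]}]' 0.27; python3 -m handwheel '[{"delta_pos":[-0.1,0.84,0],"dr":[0,0,0]},{"delta_pos":[-0.1,0.84,0],"dr":[0,0,0]},{"delta_pos":[-0.1,0.84,-0.3],"dr":[0,0,0]},{"delta_pos":[-0.1,0.84,-0.6],"dr":[0,0,0]},{"delta_pos":[-0.1,0.84,-0.6],"dr":[0,0,0]},{"delta_pos":[0,0,0],"dr":[0,0,0]},{"delta_pos":[0,0,0],"dr":[0,0,0]}]'
```

```text
t: 11.35
eef_pos: [0.4709, 0.1272, 0.2151]
ee_rot: [-3.141, 0.0, -1.747]
force: [0.2, -0.4, -0.2]
width: 0.0316
gripper_force: 0.0
t: 12.05
eef_pos: [0.4558, 0.2523, 0.1695]
ee_rot: [3.141, -0.001, -1.746]
force: [1.2, -0.0, 0.6]
width: 0.0322
gripper_force: 0.0
```

```bash
python3 -m handwheel '[{"delta_pos":[0,-0.03,-0.5],"dr":[0,0,0]},{"delta_pos":[0,0,-0.6],"dr":[0,0,0]},{"delta_pos":[0,0,-0.6],"dr":[0,0,0]},{"delta_pos":[0,0,-0.5],"dr":[0,0,0]},{"delta_pos":[0,0,-0.4],"dr":[0,0,0]},{"delta_pos":[0,0,-0.4],"dr":[0,0,0]},{"delta_pos":[0,0,-0.3],"dr":[0,0,0]},{"delta_pos":[0,0,-0.2],"dr":[0,0,0]},{"delta_pos":[0,0,0],"dr":[0,0,0]}]';python3 -m handwheel '[{"delta_pos":[0,0,0],"dr":[0,0,0]},{"delta_pos":[0,0,0],"dr":[0,0,0]},{"delta_pos":[0,0,0],"dr":[0,0,0]},{"delta_pos":[0,0,0],"dr":[0,0,0]}]' 1 30
```

```text
t: 12.95
eef_pos: [0.4559, 0.2508, 0.0643]
ee_rot: [3.141, -0.001, -1.748]
force: [-0.6, 0.1, -0.3]
width: 0.0321
gripper_force: 0.0
t: 13.35
eef_pos: [0.4563, 0.2515, 0.0654]
ee_rot: [-3.141, 0.001, -1.748]
force: [0.5, -0.9, 2.4]
width: 0.0197
gripper_force: 30.0
```

```bash
python3 -m handwheel '[{"delta_pos":[0,0,0.3],"dr":[0,0,0]},{"delta_pos":[0,0,0.5],"dr":[0,0,0]},{"delta_pos":[0,0,0.6],"dr":[0,0,0]},{"delta_pos":[0,0,0.8],"dr":[0,0,0]},{"delta_pos":[0,0,0.8],"dr":[0,0,0]},{"delta_pos":[0,0,0.7],"dr":[0,0,0]},{"delta_pos":[0,0,0.3],"dr":[0,0,0]}]';python3 -m handwheel '[{"delta_pos":[0,-0.5,0],"dr":[0,0,0]},{"delta_pos":[0,-0.9,0],"dr":[0,0,-4]},{"delta_pos":[0,-0.9,0],"dr":[0,0,-7]},{"delta_pos":[0,-0.9,0],"dr":[0,0,-7]},{"delta_pos":[0,-0.9,0],"dr":[0,0,-7]},{"delta_pos":[0,-0.9,0],"dr":[0,0,-7]},{"delta_pos":[0,-0.9,0],"dr":[0,0,-7]},{"delta_pos":[0,-0.9,0],"dr":[0,0,-7]},{"delta_pos":[0,-0.9,0],"dr":[0,0,-7]},{"delta_pos":[0,-0.9,0],"dr":[0,0,-7]}]';python3 -m handwheel '[{"delta_pos":[0,-0.9,0],"dr":[0,0,-7]},{"delta_pos":[0,-0.9,0],"dr":[0,0,-7]},{"delta_pos":[0,-0.9,0],"dr":[0,0,-7]},{"delta_pos":[-0.1,-0.9,0],"dr":[0,0,-7]},{"delta_pos":[-0.1,-0.7,0],"dr":[0,0,-1.6]},{"delta_pos":[0,-0.3,0],"dr":[0,0,0]},{"delta_pos":[0,0,0],"dr":[0,0,0]},{"delta_pos":[0,0,0],"dr":[0,0,0]}]'
```

```text
t: 14.05
eef_pos: [0.4566, 0.2516, 0.1874]
ee_rot: [-3.14, 0.003, -1.748]
force: [0.1, 0.8, -1.2]
width: 0.0202
gripper_force: 30.0
t: 15.05
eef_pos: [0.4547, -0.0086, 0.1839]
ee_rot: [3.141, -0.002, -2.801]
force: [0.2, 0.7, -2.1]
width: 0.0201
gripper_force: 30.0
t: 15.85
eef_pos: [0.4496, -0.1447, 0.1845]
ee_rot: [3.142, -0.001, 2.971]
force: [0.8, 0.2, -1.8]
width: 0.0196
gripper_force: 30.0
```

```bash
python3 -m handwheel '[{"delta_pos":[0,0,-0.4],"dr":[0,0,0]},{"delta_pos":[0,0,-0.7],"dr":[0,0,0]},{"delta_pos":[0,0,-0.7],"dr":[0,0,0]},{"delta_pos":[0,0,-0.7],"dr":[0,0,0]},{"delta_pos":[0,0,-0.5],"dr":[0,0,0]},{"delta_pos":[0,0,-0.3],"dr":[0,0,0]},{"delta_pos":[0,0,0],"dr":[0,0,0]}]'
python3 - <<'E'
from h import *
a=grab_frame("top");b=grab_frame("side");print(get_state()["eef_pos"])
o=np.hstack([cv2.resize(a[140:240,290:400],(390,355),interpolation=3),cv2.resize(b[70:190,225:360],(400,355),interpolation=3)])
cv2.imwrite("pics/lane0.png",o[:,:,::-1])
E
```

```text
t: 16.55
eef_pos: [0.4492, -0.1444, 0.0845]
ee_rot: [-3.141, -0.003, 2.972]
force: [-1.0, -0.4, -1.8]
width: 0.0201
gripper_force: 30.0
[ 0.45035861 -0.14455663  0.0861096 ]
```

View pics/lane0.png

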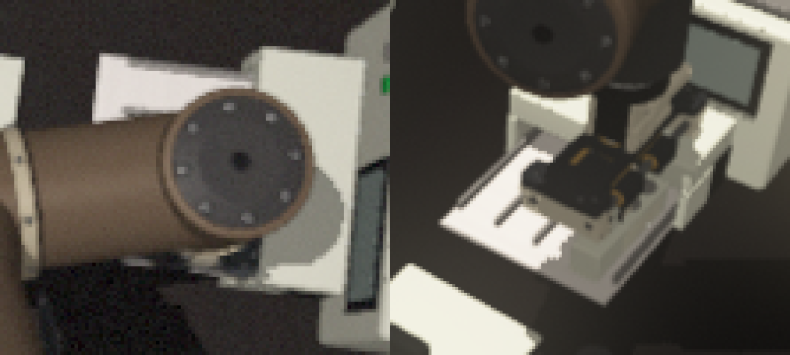

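The block hangs over lane 0 between the rails, parallel to them. I'll lower it.

```bash
python3 -m handwheel '[{"delta_pos":[0,0,-0.2],"dr":[0,0,0]},{"delta_pos":[0,0,-0.15],"dr":[0,0,0]},{"delta_pos":[0,0,-0.1],"dr":[0,0,0]},{"delta_pos":[0,0,0],"dr":[0,0,0]}]';python3 -m handwheel '[{"delta_pos":[0,0,-0.1],"dr":[0,0,0]},{"delta_pos":[0,0,0],"dr":[0,0,0]}]';python3 -m handwheel '[{"delta_pos":[0,0,-0.1],"dr":[0,0,0]},{"delta_pos":[0,0,0],"dr":[0,0,0]}]'
```

```text
t: 17.05
eef_pos: [0.45, -0.1449, 0.0722]
ee_rot: [-3.142, -0.0, 2.971]
force: [0.4, -0.1, -1.9]
width: 0.0201
gripper_force: 30.0
t: 17.25
eef_pos: [0.4499, -0.1449, 0.0692]
ee_rot: [-3.142, -0.0, 2.971]
force: [-0.2, -0.2, -1.5]
width: 0.0196
gripper_force: 30.0
t: 17.45
eef_pos: [0.45, -0.1448, 0.0662]
ee_rot: [-3.142, -0.0, 2.971]
force: [-0.0, 0.3, -2.6]
width: 0.0197
gripper_force: 30.0
```

```bash
python3 -m handwheel '[{"delta_pos":[0,0,-0.05],"dr":[0,0,0]},{"delta_pos":[-0.05,-0.3,0],"dr":[0,0,0]},{"delta_pos":[-0.05,-0.3,0],"dr":[0,0,0]},{"delta_pos":[0,0,0],"dr":[0,0,0]}]';python3 -m handwheel '[{"delta_pos":[-0.05,-0.3,0],"dr":[0,0,0]},{"delta_pos":[-0.05,-0.3,0],"dr":[0,0,0]},{"delta_pos":[-0.05,-0.3,0],"dr":[0,0,0]},{"delta_pos":[-0.05,-0.3,0],"dr":[0,0,0]},{"delta_pos":[0,0,0],"dr":[0,0,0]}]';python3 -m handwheel '[{"delta_pos":[-0.02,-0.1,0],"dr":[0,0,0]},{"delta_pos":[-0.02,-0.1,0],"dr":[0,0,0]},{"delta_pos":[-0.02,-0.1,0],"dr":[0,0,0]},{"delta_pos":[0,0,0],"dr":[0,0,0]}]'
```

```text
t: 17.85
eef_pos: [0.4476, -0.1639, 0.0654]
ee_rot: [-3.141, 0.001, 2.971]
force: [0.2, -4.2, 3.1]
width: 0.0199
gripper_force: 30.0
t: 18.35
eef_pos: [0.4416, -0.2, 0.0654]
ee_rot: [-3.141, 0.001, 2.971]
force: [-0.1, -3.6, 4.4]
width: 0.0197
gripper_force: 30.0
t: 18.75
eef_pos: [0.4404, -0.2061, 0.0654]
ee_rot: [3.139, 0.002, 2.97]
force: [0.5, 19.7, 10.4]
width: 0.02
gripper_force: 30.0
```

```bash
python3 -m handwheel '[{"delta_pos":[-0.01,-0.06,0],"dr":[0,0,0]},{"delta_pos":[0,0,0],"dr":[0,0,0]},{"delta_pos":[0,0,0],"dr":[0,0,0]}]';python3 -m handwheel '[{"delta_pos":[-0.01,-0.06,0.02],"dr":[0,0,0]},{"delta_pos":[0,0,0],"dr":[0,0,0]},{"delta_pos":[0,0,0],"dr":[0,0,0]}]'
```

```text
t: 19.05
eef_pos: [0.4404, -0.2063, 0.0655]
ee_rot: [3.137, 0.003, 2.971]
force: [1.7, 33.1, 14.0]
width: 0.0199
gripper_force: 30.0
t: 19.35
eef_pos: [0.4403, -0.2066, 0.0658]
ee_rot: [3.135, 0.003, 2.97]
force: [1.4, 45.8, 14.9]
width: 0.0197
gripper_force: 30.0
```

```bash
python3 -m handwheel '[{"delta_pos":[0.03,0.2,0],"dr":[0,0,0]},{"delta_pos":[0,0,0],"dr":[0,0,0]}]'; python3 -m handwheel '[{"delta_pos":[0,0,0],"dr":[0,0,0]},{"delta_pos":[0,0,0],"dr":[0,0,0]},{"delta_pos":[0,0,0],"dr":[0,0,0]},{"delta_pos":[0,0,0],"dr":[0,0,0]},{"delta_pos":[0,0,0.4],"dr":[0,0,0]},{"delta_pos":[0,0,0.7],"dr":[0,0,0]},{"delta_pos":[0,0,0.9],"dr":[0,0,0]},{"delta_pos":[0,0,0.9],"dr":[0,0,0]},{"delta_pos":[0,0,0.9],"dr":[0,0,0]},{"delta_pos":[0,0,0.4],"dr":[0,0,0]}]' 0.27;python3 -m handwheel '[{"delta_pos":[0,0.5,0],"dr":[0,0,0]},{"delta_pos":[0,0.9,0],"dr":[0,0,5]},{"delta_pos":[0,1,0],"dr":[0,0,6]},{"delta_pos":[0,1,0],"dr":[0,0,6]},{"delta_pos":[0.1,1,0],"dr":[0,0,6]},{"delta_pos":[0.1,1,0],"dr":[0,0,6]},{"delta_pos":[0.1,1,0],"dr":[0,0,6]},{"delta_pos":[0.1,1,0],"dr":[0,0,6]},{"delta_pos":[0.1,1,0],"dr":[0,0,6]},{"delta_pos":[0.1,1,0],"dr":[0,0,6]}]';python3 -m handwheel '[{"delta_pos":[0,1,0],"dr":[0,0,6]},{"delta_pos":[0,1,0],"dr":[0,0,6]},{"delta_pos":[0,1,0],"dr":[0,0,6]},{"delta_pos":[0,1,0],"dr":[0,0,6]},{"delta_pos":[0,1,0],"dr":[0,0,6]},{"delta_pos":[0,1,0],"dr":[0,0,6]},{"delta_pos":[0,1,0],"dr":[0,0,0.6]},{"delta_pos":[0,0,0],"dr":[0,0,0]},{"delta_pos":[0,0,0],"dr":[0,0,0]}]'
python3 - <<'E'
from h import *
a=grab_frame("top");b=grab_frame("side")
cv2.imwrite("pics/t2raw.png",a[:,:,::-1]);cv2.imwrite("pics/s2raw.png",b[:,:,::-1])
o=np.hstack([cv2.resize(a[140:240,290:400],(390,355),interpolation=3),cv2.resize(b[70:330,130:360],(400,452),interpolation=3)[:355]])
cv2.imwrite("pics/after0.png",o[:,:,::-1])
E
```

```text
t: 19.55
eef_pos: [0.4399, -0.2048, 0.0654]
ee_rot: [3.141, 0.0, 2.972]
force: [1.8, 0.5, -1.9]
width: 0.0199
gripper_force: 30.0
t: 20.55
eef_pos: [0.4404, -0.2059, 0.194]
ee_rot: [-3.142, 0.003, 2.971]
force: [0.3, 0.2, -0.2]
width: 0.0321
gripper_force: 0.0
t: 21.55
eef_pos: [0.4572, 0.0775, 0.191]
ee_rot: [3.141, -0.001, -2.383]
force: [0.3, 0.7, -0.5]
width: 0.0318
gripper_force: 0.0
t: 22.45
eef_pos: [0.4571, 0.2866, 0.1905]
ee_rot: [3.14, -0.002, -1.748]
force: [-0.4, -0.5, 0.2]
width: 0.0318
gripper_force: 0.0
```

View pics/after0.png

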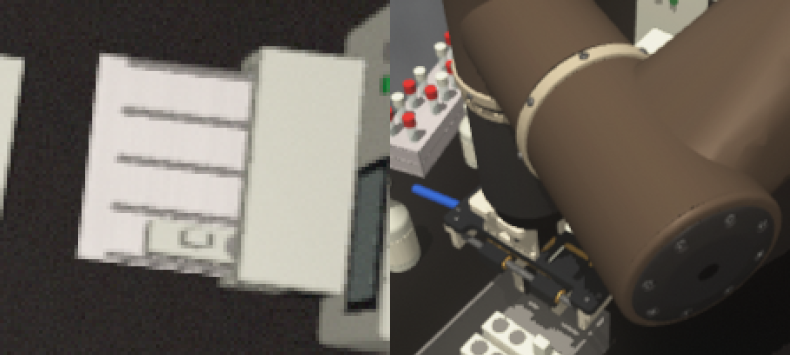

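Cassette D sits in lane 0 with its nose under the hood and its tab clear. Next is cassette C.

```bash
python3 -m handwheel '[{"delta_pos":[0.2,0.15,-0.5],"dr":[0,0,0]},{"delta_pos":[0,0,-0.6],"dr":[0,0,0]},{"delta_pos":[0,0,-0.6],"dr":[0,0,0]},{"delta_pos":[0,0,-0.6],"dr":[0,0,0]},{"delta_pos":[0,0,-0.5],"dr":[0,0,0]},{"delta_pos":[0,0,-0.5],"dr":[0,0,0]},{"delta_pos":[0,0,-0.4],"dr":[0,0,0]},{"delta_pos":[0,0,-0.3],"dr":[0,0,0]},{"delta_pos":[0,0,-0.2],"dr":[0,0,0]},{"delta_pos":[0,0,0],"dr":[0,0,0]}]';python3 -m handwheel '[{"delta_pos":[0,0,0],"dr":[0,0,0]},{"delta_pos":[0,0,0],"dr":[0,0,0]},{"delta_pos":[0,0,0],"dr":[0,0,0]},{"delta_pos":[0,0,0],"dr":[0,0,0]}]' 1 30
```

```text
t: 23.55
eef_pos: [0.4634, 0.2906, 0.065]
ee_rot: [3.141, -0.001, -1.749]
force: [0.1, -0.6, 0.1]
width: 0.0318
gripper_force: 0.0
t: 23.95
eef_pos: [0.4638, 0.2914, 0.0662]
ee_rot: [-3.141, 0.001, -1.748]
force: [-0.4, 0.3, 3.3]
width: 0.0198
gripper_force: 30.0
```

```bash
python3 -m handwheel '[{"delta_pos":[0,0,0.3],"dr":[0,0,0]},{"delta_pos":[0,0,0.5],"dr":[0,0,0]},{"delta_pos":[0,0,0.6],"dr":[0,0,0]},{"delta_pos":[0,0,0.8],"dr":[0,0,0]},{"delta_pos":[0,0,0.8],"dr":[0,0,0]},{"delta_pos":[0,0,0.7],"dr":[0,0,0]},{"delta_pos":[0,0,0.3],"dr":[0,0,0]}]';python3 -m handwheel '[{"delta_pos":[0,-0.5,0],"dr":[0,0,0]},{"delta_pos":[0,-1,0],"dr":[0,0,-4]},{"delta_pos":[0,-1,0],"dr":[0,0,-7]},{"delta_pos":[0.1,-1,0],"dr":[0,0,-7]},{"delta_pos":[0.1,-1,0],"dr":[0,0,-7]},{"delta_pos":[0.1,-1,0],"dr":[0,0,-7]},{"delta_pos":[0.1,-1,0],"dr":[0,0,-7]},{"delta_pos":[0.1,-1,0],"dr":[0,0,-7]},{"delta_pos":[0.1,-1,0],"dr":[0,0,-7]},{"delta_pos":[0.1,-1,0],"dr":[0,0,-7]}]';python3 -m handwheel '[{"delta_pos":[0.1,-1,0],"dr":[0,0,-7]},{"delta_pos":[0.1,-1,0],"dr":[0,0,-7]},{"delta_pos":[0.1,-1,0],"dr":[0,0,-7]},{"delta_pos":[0.05,-1,0],"dr":[0,0,-7]},{"delta_pos":[0,-0.8,0],"dr":[0,0,-1.6]},{"delta_pos":[0,-0.47,0],"dr":[0,0,0]},{"delta_pos":[0,0,0],"dr":[0,0,0]},{"delta_pos":[0,0,0],"dr":[0,0,0]}]'
```

```text
t: 24.65
eef_pos: [0.4641, 0.2916, 0.1882]
ee_rot: [-3.14, 0.003, -1.748]
force: [-0.1, 0.5, -1.2]
width: 0.0193
gripper_force: 30.0
t: 25.65
eef_pos: [0.4833, 0.0041, 0.1845]
ee_rot: [3.141, -0.002, -2.801]
force: [-0.2, -0.4, -1.2]
width: 0.02
gripper_force: 30.0
t: 26.45
eef_pos: [0.4944, -0.1522, 0.185]
ee_rot: [3.142, -0.001, 2.971]
force: [0.2, 0.8, -0.3]
width: 0.0198
gripper_force: 30.0
```

```bash
python3 -m handwheel '[{"delta_pos":[0.03,0,-0.4],"dr":[0,0,0]},{"delta_pos":[0,0,-0.7],"dr":[0,0,0]},{"delta_pos":[0,0,-0.7],"dr":[0,0,0]},{"delta_pos":[0,0,-0.7],"dr":[0,0,0]},{"delta_pos":[0,0,-0.5],"dr":[0,0,0]},{"delta_pos":[0,0,-0.5],"dr":[0,0,0]},{"delta_pos":[0,0,-0.2],"dr":[0,0,0]},{"delta_pos":[0,0,-0.1],"dr":[0,0,0]},{"delta_pos":[0,0,0],"dr":[0,0,0]}]';python3 -m handwheel '[{"delta_pos":[0,0,-0.08],"dr":[0,0,0]},{"delta_pos":[0,0,-0.05],"dr":[0,0,0]},{"delta_pos":[0,0,0],"dr":[0,0,0]}]'; python3 -m handwheel '[{"delta_pos":[-0.05,-0.3,0],"dr":[0,0,0]},{"delta_pos":[-0.05,-0.3,0],"dr":[0,0,0]},{"delta_pos":[0,0,0],"dr":[0,0,0]}]'
```

```text
t: 27.35
eef_pos: [0.4959, -0.1517, 0.0714]
ee_rot: [-3.141, -0.0, 2.972]
force: [0.5, 0.3, -0.4]
width: 0.0198
gripper_force: 30.0
t: 27.65
eef_pos: [0.496, -0.152, 0.0678]
ee_rot: [3.141, 0.0, 2.971]
force: [0.7, -0.2, -1.4]
width: 0.0198
gripper_force: 30.0
t: 27.95
eef_pos: [0.4927, -0.1712, 0.0677]
ee_rot: [-3.142, -0.0, 2.97]
force: [0.3, -0.1, -1.6]
width: 0.0197
gripper_force: 30.0
```

```bash
python3 -m handwheel '[{"delta_pos":[0,0,-0.06],"dr":[0,0,0]},{"delta_pos":[-0.05,-0.3,0],"dr":[0,0,0]},{"delta_pos":[-0.05,-0.3,0],"dr":[0,0,0]},{"delta_pos":[-0.05,-0.3,0],"dr":[0,0,0]},{"delta_pos":[-0.05,-0.3,0],"dr":[0,0,0]},{"delta_pos":[0,0,0],"dr":[0,0,0]}]';python3 -m handwheel '[{"delta_pos":[-0.02,-0.1,0],"dr":[0,0,0]},{"delta_pos":[-0.02,-0.1,0],"dr":[0,0,0]},{"delta_pos":[-0.01,-0.08,0],"dr":[0,0,0]},{"delta_pos":[0,0,0],"dr":[0,0,0]}]'
```

```text
t: 28.55
eef_pos: [0.4871, -0.2075, 0.0661]
ee_rot: [-3.141, 0.001, 2.97]
force: [1.1, -2.6, 1.6]
width: 0.0199
gripper_force: 30.0
t: 28.95
eef_pos: [0.486, -0.2132, 0.0661]
ee_rot: [3.14, 0.001, 2.971]
force: [0.2, 11.4, 7.6]
width: 0.0199
gripper_force: 30.0
```

```bash
python3 -m handwheel '[{"delta_pos":[-0.01,-0.07,0],"dr":[0,0,0]},{"delta_pos":[-0.01,-0.07,0],"dr":[0,0,0]},{"delta_pos":[0,0,0],"dr":[0,0,0]},{"delta_pos":[0,0,0],"dr":[0,0,0]}]'; python3 -m handwheel '[{"delta_pos":[0.02,0.12,0],"dr":[0,0,0]},{"delta_pos":[0,0,0],"dr":[0,0,0]}]';  python3 -m handwheel '[{"delta_pos":[0,0,0],"dr":[0,0,0]},{"delta_pos":[0,0,0],"dr":[0,0,0]},{"delta_pos":[0,0,0],"dr":[0,0,0]},{"delta_pos":[0,0,0],"dr":[0,0,0]},{"delta_pos":[0,0,0.4],"dr":[0,0,0]},{"delta_pos":[0,0,0.7],"dr":[0,0,0]},{"delta_pos":[0,0,0.9],"dr":[0,0,0]},{"delta_pos":[0,0,0.9],"dr":[0,0,0]},{"delta_pos":[0,0,0.9],"dr":[0,0,0]},{"delta_pos":[0,0,0.4],"dr":[0,0,0]}]' 0.27;python3 -m handwheel '[{"delta_pos":[0,0.5,0],"dr":[0,0,0]},{"delta_pos":[0,0.9,0],"dr":[0,0,5]},{"delta_pos":[0,1,0],"dr":[0,0,6]},{"delta_pos":[0,1,0],"dr":[0,0,6]},{"delta_pos":[0,1,0],"dr":[0,0,6]},{"delta_pos":[0,1,0],"dr":[0,0,6]},{"delta_pos":[-0.1,1,0],"dr":[0,0,6]},{"delta_pos":[-0.1,1,0],"dr":[0,0,6]},{"delta_pos":[-0.1,1,0],"dr":[0,0,6]},{"delta_pos":[-0.1,1,0],"dr":[0,0,6]}]';python3 -m handwheel '[{"delta_pos":[-0.1,1,0],"dr":[0,0,6]},{"delta_pos":[0,1,0],"dr":[0,0,6]},{"delta_pos":[0,1,0],"dr":[0,0,6]},{"delta_pos":[0,1,0],"dr":[0,0,6]},{"delta_pos":[0,1,0],"dr":[0,0,6]},{"delta_pos":[0,1,0],"dr":[0,0,6]},{"delta_pos":[0,1,0],"dr":[0,0,0.6]},{"delta_pos":[0,1,0],"dr":[0,0,0]},{"delta_pos":[0,0.7,0],"dr":[0,0,0]},{"delta_pos":[0,0,0],"dr":[0,0,0]}]'
python3 - <<'E'
from h import *
a=grab_frame("top");b=grab_frame("side")
for n,f in(("t3raw",a),("s3raw",b)): cv2.imwrite("pics/%s.png"%n,f[:,:,::-1])
print(get_state()["eef_pos"])
o=np.hstack([cv2.resize(a[140:240,290:400],(390,355),interpolation=3),cv2.resize(b[215:345,130:280],(400,355),interpolation=3)])
cv2.imwrite("pics/after1.png",o[:,:,::-1])
E
```

```text
t: 29.35
eef_pos: [0.4863, -0.2137, 0.0663]
ee_rot: [3.136, 0.002, 2.971]
force: [1.0, 39.2, 15.4]
width: 0.02
gripper_force: 30.0
t: 29.55
eef_pos: [0.486, -0.2133, 0.0661]
ee_rot: [3.14, 0.001, 2.972]
force: [-0.6, 15.1, 8.3]
width: 0.0195
gripper_force: 30.0
t: 30.55
eef_pos: [0.4865, -0.2155, 0.1953]
ee_rot: [-3.141, 0.004, 2.971]
force: [0.4, 0.1, 0.1]
width: 0.0321
gripper_force: 0.0
t: 31.55
eef_pos: [0.473, 0.0679, 0.192]
ee_rot: [3.141, -0.0, -2.383]
force: [0.7, -0.7, -0.7]
width: 0.0323
gripper_force: 0.0
t: 32.55
eef_pos: [0.4705, 0.33, 0.1914]
ee_rot: [3.141, -0.0, -1.747]
force: [0.1, -0.0, -0.1]
width: 0.0322
gripper_force: 0.0
[0.47016344 0.3277878  0.19146172]
```

View pics/after1.png

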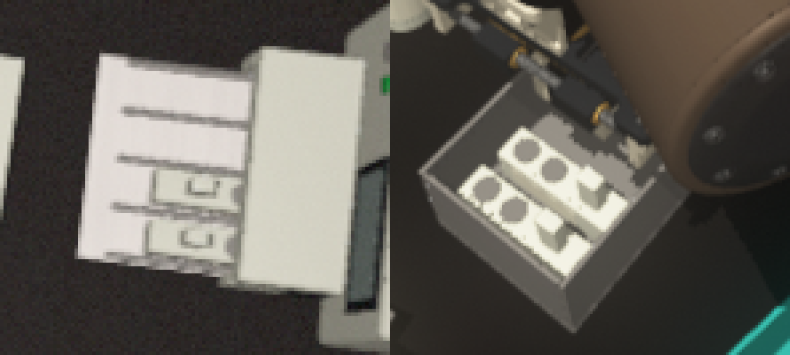

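Lanes 0 and 1 are loaded, and A and B are unmoved in the box. Next is B.

```bash
python3 -m handwheel '[{"delta_pos":[0,0.06,-0.5],"dr":[0,0,0]},{"delta_pos":[0,0,-0.6],"dr":[0,0,0]},{"delta_pos":[0,0,-0.6],"dr":[0,0,0]},{"delta_pos":[0,0,-0.6],"dr":[0,0,0]},{"delta_pos":[0,0,-0.5],"dr":[0,0,0]},{"delta_pos":[0,0,-0.5],"dr":[0,0,0]},{"delta_pos":[0,0,-0.4],"dr":[0,0,0]},{"delta_pos":[0,0,-0.3],"dr":[0,0,0]},{"delta_pos":[0,0,-0.25],"dr":[0,0,0]},{"delta_pos":[0,0,0],"dr":[0,0,0]}]';python3 -m handwheel '[{"delta_pos":[0,0,0],"dr":[0,0,0]},{"delta_pos":[0,0,0],"dr":[0,0,0]},{"delta_pos":[0,0,0],"dr":[0,0,0]},{"delta_pos":[0,0,0],"dr":[0,0,0]}]' 1 30
```

```text
t: 33.65
eef_pos: [0.4702, 0.3292, 0.0635]
ee_rot: [3.141, -0.001, -1.749]
force: [0.4, -0.5, -0.5]
width: 0.0321
gripper_force: 0.0
t: 34.05
eef_pos: [0.4707, 0.3301, 0.0649]
ee_rot: [-3.141, 0.001, -1.748]
force: [-0.9, -0.7, 2.8]
width: 0.0199
gripper_force: 30.0
```

```bash
python3 -m handwheel '[{"delta_pos":[0,0,0.3],"dr":[0,0,0]},{"delta_pos":[0,0,0.5],"dr":[0,0,0]},{"delta_pos":[0,0,0.6],"dr":[0,0,0]},{"delta_pos":[0,0,0.8],"dr":[0,0,0]},{"delta_pos":[0,0,0.8],"dr":[0,0,0]},{"delta_pos":[0,0,0.7],"dr":[0,0,0]},{"delta_pos":[0,0,0.3],"dr":[0,0,0]}]';python3 -m handwheel '[{"delta_pos":[0,-0.5,0],"dr":[0,0,0]},{"delta_pos":[0,-1,0],"dr":[0,0,-4]},{"delta_pos":[0.1,-1,0],"dr":[0,0,-7]},{"delta_pos":[0.2,-1,0],"dr":[0,0,-7]},{"delta_pos":[0.2,-1,0],"dr":[0,0,-7]},{"delta_pos":[0.2,-1,0],"dr":[0,0,-7]},{"delta_pos":[0.2,-1,0],"dr":[0,0,-7]},{"delta_pos":[0.2,-1,0],"dr":[0,0,-7]},{"delta_pos":[0.2,-1,0],"dr":[0,0,-7]},{"delta_pos":[0.2,-1,0],"dr":[0,0,-7]}]';python3 -m handwheel '[{"delta_pos":[0.2,-1,0],"dr":[0,0,-7]},{"delta_pos":[0.2,-1,0],"dr":[0,0,-7]},{"delta_pos":[0.2,-1,0],"dr":[0,0,-7]},{"delta_pos":[0.2,-1,0],"dr":[0,0,-7]},{"delta_pos":[0.04,-1,0],"dr":[0,0,-1.6]},{"delta_pos":[0,-1,0],"dr":[0,0,0]},{"delta_pos":[0,-0.8,0],"dr":[0,0,0]},{"delta_pos":[0,0,0],"dr":[0,0,0]},{"delta_pos":[0,0,0],"dr":[0,0,0]}]'
```

```text
t: 34.75
eef_pos: [0.4711, 0.3303, 0.1871]
ee_rot: [-3.14, 0.003, -1.748]
force: [0.7, 1.1, -1.9]
width: 0.0199
gripper_force: 30.0
t: 35.75
eef_pos: [0.5144, 0.0427, 0.1833]
ee_rot: [3.141, -0.002, -2.801]
force: [0.2, -0.2, -2.2]
width: 0.0196
gripper_force: 30.0
t: 36.65
eef_pos: [0.5394, -0.16, 0.1832]
ee_rot: [-3.142, -0.002, 2.969]
force: [0.4, -0.4, -2.2]
width: 0.02
gripper_force: 30.0
```

```bash
python3 -m handwheel '[{"delta_pos":[0.03,0,-0.4],"dr":[0,0,0]},{"delta_pos":[0,0,-0.7],"dr":[0,0,0]},{"delta_pos":[0,0,-0.7],"dr":[0,0,0]},{"delta_pos":[0,0,-0.7],"dr":[0,0,0]},{"delta_pos":[0,0,-0.5],"dr":[0,0,0]},{"delta_pos":[0,0,-0.5],"dr":[0,0,0]},{"delta_pos":[0,0,-0.2],"dr":[0,0,0]},{"delta_pos":[0,0,-0.1],"dr":[0,0,0]},{"delta_pos":[0,0,0],"dr":[0,0,0]}]';python3 -m handwheel '[{"delta_pos":[0,0,-0.08],"dr":[0,0,0]},{"delta_pos":[0,0,-0.07],"dr":[0,0,0]},{"delta_pos":[0,0,0],"dr":[0,0,0]}]'; python3 -m handwheel '[{"delta_pos":[-0.05,-0.3,0],"dr":[0,0,0]},{"delta_pos":[-0.05,-0.3,0],"dr":[0,0,0]},{"delta_pos":[0,0,0],"dr":[0,0,0]}]'
```

```text
t: 37.55
eef_pos: [0.5415, -0.1589, 0.0701]
ee_rot: [-3.141, -0.0, 2.972]
force: [0.5, -0.5, -0.9]
width: 0.0197
gripper_force: 30.0
t: 37.85
eef_pos: [0.5416, -0.1592, 0.066]
ee_rot: [3.141, 0.0, 2.971]
force: [0.4, 0.3, -1.0]
width: 0.0198
gripper_force: 30.0
t: 38.15
eef_pos: [0.5383, -0.1785, 0.0659]
ee_rot: [-3.142, 0.0, 2.97]
force: [-0.5, 0.3, -1.1]
width: 0.0202
gripper_force: 30.0
```

```bash
python3 -m handwheel '[{"delta_pos":[0,0,-0.05],"dr":[0,0,0]},{"delta_pos":[-0.05,-0.3,0],"dr":[0,0,0]},{"delta_pos":[-0.05,-0.3,0],"dr":[0,0,0]},{"delta_pos":[-0.05,-0.3,0],"dr":[0,0,0]},{"delta_pos":[-0.05,-0.3,0],"dr":[0,0,0]},{"delta_pos":[0,0,0],"dr":[0,0,0]}]';python3 -m handwheel '[{"delta_pos":[-0.02,-0.1,0],"dr":[0,0,0]},{"delta_pos":[-0.02,-0.1,0],"dr":[0,0,0]},{"delta_pos":[-0.01,-0.08,0],"dr":[0,0,0]},{"delta_pos":[0,0,0],"dr":[0,0,0]}]'
```

```text
t: 38.75
eef_pos: [0.533, -0.2148, 0.0649]
ee_rot: [-3.141, 0.001, 2.971]
force: [0.9, -2.9, 3.6]
width: 0.0197
gripper_force: 30.0
t: 39.15
eef_pos: [0.5319, -0.2207, 0.0649]
ee_rot: [3.14, 0.002, 2.971]
force: [1.0, 12.4, 8.8]
width: 0.0199
gripper_force: 30.0
```

```bash
python3 -m handwheel '[{"delta_pos":[-0.01,-0.06,0],"dr":[0,0,0]},{"delta_pos":[0,0,0],"dr":[0,0,0]},{"delta_pos":[0,0,0],"dr":[0,0,0]}]'
```

```text
t: 39.45
eef_pos: [0.532, -0.2208, 0.065]
ee_rot: [3.138, 0.002, 2.972]
force: [1.0, 21.8, 11.1]
width: 0.02
gripper_force: 30.0
```

```bash
python3 -m handwheel '[{"delta_pos":[0,0.04,0],"dr":[0,0,0]},{"delta_pos":[0,0,0],"dr":[0,0,0]}]';  python3 -m handwheel '[{"delta_pos":[0,0,0],"dr":[0,0,0]},{"delta_pos":[0,0,0],"dr":[0,0,0]},{"delta_pos":[0,0,0],"dr":[0,0,0]},{"delta_pos":[0,0,0],"dr":[0,0,0]},{"delta_pos":[0,0,0.4],"dr":[0,0,0]},{"delta_pos":[0,0,0.7],"dr":[0,0,0]},{"delta_pos":[0,0,0.9],"dr":[0,0,0]},{"delta_pos":[0,0,0.9],"dr":[0,0,0]},{"delta_pos":[0,0,0.9],"dr":[0,0,0]},{"delta_pos":[0,0,0.4],"dr":[0,0,0]}]' 0.27;python3 -m handwheel '[{"delta_pos":[0,0.5,0],"dr":[0,0,0]},{"delta_pos":[0,0.9,0],"dr":[0,0,5]},{"delta_pos":[0,1,0],"dr":[0,0,6]},{"delta_pos":[-0.1,1,0],"dr":[0,0,6]},{"delta_pos":[-0.1,1,0],"dr":[0,0,6]},{"delta_pos":[-0.1,1,0],"dr":[0,0,6]},{"delta_pos":[-0.1,1,0],"dr":[0,0,6]},{"delta_pos":[-0.1,1,0],"dr":[0,0,6]},{"delta_pos":[-0.1,1,0],"dr":[0,0,6]},{"delta_pos":[-0.1,1,0],"dr":[0,0,6]}]';python3 -m handwheel '[{"delta_pos":[-0.1,1,0],"dr":[0,0,6]},{"delta_pos":[-0.1,1,0],"dr":[0,0,6]},{"delta_pos":[-0.1,1,0],"dr":[0,0,6]},{"delta_pos":[-0.1,1,0],"dr":[0,0,6]},{"delta_pos":[-0.1,1,0],"dr":[0,0,6]},{"delta_pos":[-0.1,1,0],"dr":[0,0,6]},{"delta_pos":[-0.1,1,0],"dr":[0,0,0.6]},{"delta_pos":[-0.1,1,0],"dr":[0,0,0]},{"delta_pos":[-0.1,1,0],"dr":[0,0,0]},{"delta_pos":[-0.1,1,0],"dr":[0,0,0]}]';python3 -m handwheel '[{"delta_pos":[0,0.4,0],"dr":[0,0,0]},{"delta_pos":[0,0,0],"dr":[0,0,0]},{"delta_pos":[0,0,0],"dr":[0,0,0]}]'
python3 - <<'E'
from h import *
a=grab_frame("top");b=grab_frame("side")
for n,f in(("t4raw",a),("s4raw",b)): cv2.imwrite("pics/%s.png"%n,f[:,:,::-1])
print(get_state()["eef_pos"])
o=np.hstack([cv2.resize(a[140:240,290:400],(390,355),interpolation=3),cv2.resize(b[215:345,130:280],(400,355),interpolation=3)])
cv2.imwrite("pics/after2.png",o[:,:,::-1])
E
```

```text
t: 39.65
eef_pos: [0.5319, -0.2207, 0.0649]
ee_rot: [3.14, 0.002, 2.972]
force: [1.3, 14.9, 8.6]
width: 0.0199
gripper_force: 30.0
t: 40.65
eef_pos: [0.5318, -0.2227, 0.194]
ee_rot: [-3.141, 0.004, 2.971]
force: [0.3, -0.0, -0.2]
width: 0.032
gripper_force: 0.0
t: 41.65
eef_pos: [0.5085, 0.0612, 0.1894]
ee_rot: [3.141, -0.002, -2.383]
force: [0.7, -0.3, 0.4]
width: 0.0317
gripper_force: 0.0
t: 42.65
eef_pos: [0.4784, 0.3608, 0.1892]
ee_rot: [3.14, -0.002, -1.748]
force: [0.8, 0.2, 0.4]
width: 0.0322
gripper_force: 0.0
t: 42.95
eef_pos: [0.4791, 0.3712, 0.1895]
ee_rot: [3.141, -0.002, -1.748]
force: [-0.6, -0.3, 0.1]
width: 0.0321
gripper_force: 0.0
[0.47955639 0.37072867 0.19008868]
```

View pics/after2.png

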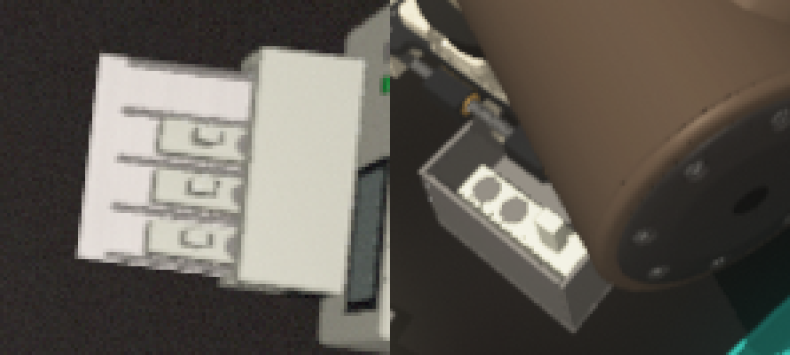

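Three are loaded and A is where it was. I'll take A now.

```bash
python3 -m handwheel '[{"delta_pos":[0.03,0.13,-0.5],"dr":[0,0,0]},{"delta_pos":[0,0,-0.6],"dr":[0,0,0]},{"delta_pos":[0,0,-0.6],"dr":[0,0,0]},{"delta_pos":[0,0,-0.6],"dr":[0,0,0]},{"delta_pos":[0,0,-0.5],"dr":[0,0,0]},{"delta_pos":[0,0,-0.5],"dr":[0,0,0]},{"delta_pos":[0,0,-0.4],"dr":[0,0,0]},{"delta_pos":[0,0,-0.3],"dr":[0,0,0]},{"delta_pos":[0,0,-0.18],"dr":[0,0,0]},{"delta_pos":[0,0,0],"dr":[0,0,0]}]';python3 -m handwheel '[{"delta_pos":[0,0,0],"dr":[0,0,0]},{"delta_pos":[0,0,0],"dr":[0,0,0]},{"delta_pos":[0,0,0],"dr":[0,0,0]},{"delta_pos":[0,0,0],"dr":[0,0,0]}]' 1 30
```

```text
t: 44.05
eef_pos: [0.4805, 0.3753, 0.0643]
ee_rot: [3.141, -0.001, -1.748]
force: [-0.1, 0.1, 0.0]
width: 0.0321
gripper_force: 0.0
t: 44.45
eef_pos: [0.4809, 0.376, 0.0656]
ee_rot: [-3.141, 0.001, -1.748]
force: [0.4, 0.5, 3.5]
width: 0.0197
gripper_force: 30.0
```

```bash
python3 -m handwheel '[{"delta_pos":[0,0,0.3],"dr":[0,0,0]},{"delta_pos":[0,0,0.5],"dr":[0,0,0]},{"delta_pos":[0,0,0.6],"dr":[0,0,0]},{"delta_pos":[0,0,0.8],"dr":[0,0,0]},{"delta_pos":[0,0,0.8],"dr":[0,0,0]},{"delta_pos":[0,0,0.7],"dr":[0,0,0]},{"delta_pos":[0,0,0.3],"dr":[0,0,0]}]';python3 -m handwheel '[{"delta_pos":[0,-0.5,0],"dr":[0,0,0]},{"delta_pos":[0.1,-1,0],"dr":[0,0,-4]},{"delta_pos":[0.2,-1,0],"dr":[0,0,-7]},{"delta_pos":[0.2,-1,0],"dr":[0,0,-7]},{"delta_pos":[0.2,-1,0],"dr":[0,0,-7]},{"delta_pos":[0.2,-1,0],"dr":[0,0,-7]},{"delta_pos":[0.2,-1,0],"dr":[0,0,-7]},{"delta_pos":[0.2,-1,0],"dr":[0,0,-7]},{"delta_pos":[0.2,-1,0],"dr":[0,0,-7]},{"delta_pos":[0.2,-1,0],"dr":[0,0,-7]}]';python3 -m handwheel '[{"delta_pos":[0.2,-1,0],"dr":[0,0,-7]},{"delta_pos":[0.2,-1,0],"dr":[0,0,-7]},{"delta_pos":[0.2,-1,0],"dr":[0,0,-7]},{"delta_pos":[0.2,-1,0],"dr":[0,0,-7]},{"delta_pos":[0.3,-1,0],"dr":[0,0,-1.6]},{"delta_pos":[0.3,-1,0],"dr":[0,0,0]},{"delta_pos":[0.2,-1,0],"dr":[0,0,0]},{"delta_pos":[0.2,-1,0],"dr":[0,0,0]},{"delta_pos":[0,-0.6,0],"dr":[0,0,0]},{"delta_pos":[0,0,0],"dr":[0,0,0]}]'
```

```text
t: 45.15
eef_pos: [0.4812, 0.3762, 0.1876]
ee_rot: [-3.14, 0.003, -1.748]
force: [-0.2, -0.4, -1.4]
width: 0.0197
gripper_force: 30.0
t: 46.15
eef_pos: [0.5306, 0.0885, 0.1838]
ee_rot: [3.141, -0.002, -2.801]
force: [-0.1, 0.8, -2.2]
width: 0.0194
gripper_force: 30.0
t: 47.15
eef_pos: [0.5841, -0.1697, 0.1832]
ee_rot: [-3.141, -0.003, 2.968]
force: [-0.6, -0.2, -2.7]
width: 0.0197
gripper_force: 30.0
```

```bash
python3 -m handwheel '[{"delta_pos":[0.06,0,-0.4],"dr":[0,0,0]},{"delta_pos":[0,0,-0.7],"dr":[0,0,0]},{"delta_pos":[0,0,-0.7],"dr":[0,0,0]},{"delta_pos":[0,0,-0.7],"dr":[0,0,0]},{"delta_pos":[0,0,-0.5],"dr":[0,0,0]},{"delta_pos":[0,0,-0.3],"dr":[0,0,0]},{"delta_pos":[0,0,0],"dr":[0,0,0]}]'
```

```text
t: 47.85
eef_pos: [0.5862, -0.1666, 0.084]
ee_rot: [-3.141, -0.003, 2.972]
force: [-0.4, -0.1, -1.9]
width: 0.0194
gripper_force: 30.0
```

```bash
python3 -m handwheel '[{"delta_pos":[0.01,0,-0.3],"dr":[0,0,0]},{"delta_pos":[0,0,-0.2],"dr":[0,0,0]},{"delta_pos":[0,0,-0.1],"dr":[0,0,0]},{"delta_pos":[0,0,0],"dr":[0,0,0]}]';python3 -m handwheel '[{"delta_pos":[0,0,-0.05],"dr":[0,0,0]},{"delta_pos":[-0.05,-0.3,0],"dr":[0,0,0]},{"delta_pos":[-0.05,-0.3,0],"dr":[0,0,0]},{"delta_pos":[0,0,0],"dr":[0,0,0]}]'
```

```text
t: 48.25
eef_pos: [0.5875, -0.1674, 0.0676]
ee_rot: [-3.142, -0.0, 2.971]
force: [0.4, -0.0, -1.9]
width: 0.0198
gripper_force: 30.0
t: 48.65
eef_pos: [0.5845, -0.1867, 0.0666]
ee_rot: [-3.142, 0.0, 2.97]
force: [-0.0, -0.3, -2.2]
width: 0.02
gripper_force: 30.0
```

```bash
python3 -m handwheel '[{"delta_pos":[0,0,-0.05],"dr":[0,0,0]},{"delta_pos":[-0.05,-0.3,0],"dr":[0,0,0]},{"delta_pos":[-0.05,-0.3,0],"dr":[0,0,0]},{"delta_pos":[-0.05,-0.3,0],"dr":[0,0,0]},{"delta_pos":[-0.05,-0.3,0],"dr":[0,0,0]},{"delta_pos":[0,0,0],"dr":[0,0,0]}]';python3 -m handwheel '[{"delta_pos":[-0.02,-0.1,0],"dr":[0,0,0]},{"delta_pos":[-0.02,-0.1,0],"dr":[0,0,0]},{"delta_pos":[-0.01,-0.08,0],"dr":[0,0,0]},{"delta_pos":[0,0,0],"dr":[0,0,0]}]'
```

```text
t: 49.25
eef_pos: [0.5792, -0.223, 0.0656]
ee_rot: [-3.141, 0.002, 2.971]
force: [0.3, -3.0, 5.1]
width: 0.0198
gripper_force: 30.0
t: 49.65
eef_pos: [0.5782, -0.2281, 0.0657]
ee_rot: [3.139, 0.002, 2.971]
force: [0.4, 15.2, 9.0]
width: 0.0198
gripper_force: 30.0
```

```bash
python3 -m handwheel '[{"delta_pos":[-0.01,-0.06,0],"dr":[0,0,0]},{"delta_pos":[0,0,0],"dr":[0,0,0]},{"delta_pos":[0,0,0],"dr":[0,0,0]}]'
```

```text
t: 49.95
eef_pos: [0.5783, -0.2282, 0.0657]
ee_rot: [3.138, 0.002, 2.972]
force: [0.6, 24.0, 11.6]
width: 0.0197
gripper_force: 30.0
```

```bash
python3 -m handwheel '[{"delta_pos":[0,0.04,0],"dr":[0,0,0]},{"delta_pos":[0,0,0],"dr":[0,0,0]}]';  python3 -m handwheel '[{"delta_pos":[0,0,0],"dr":[0,0,0]},{"delta_pos":[0,0,0],"dr":[0,0,0]},{"delta_pos":[0,0,0],"dr":[0,0,0]},{"delta_pos":[0,0,0],"dr":[0,0,0]},{"delta_pos":[0,0,0.4],"dr":[0,0,0]},{"delta_pos":[0,0,0.7],"dr":[0,0,0]},{"delta_pos":[0,0,0.7],"dr":[0,0,0]},{"delta_pos":[0,0,0.3],"dr":[0,0,0]},{"delta_pos":[0,0,0],"dr":[0,0,0]}]' 0.27; python3 -m handwheel '[{"delta_pos":[-0.4,0.1,0],"dr":[0,0,0]},{"delta_pos":[-0.8,0.13,0],"dr":[0,0,0]},{"delta_pos":[-0.8,0.13,0],"dr":[0,0,0]},{"delta_pos":[-0.8,0.13,0],"dr":[0,0,0]},{"delta_pos":[-0.8,0.13,0],"dr":[0,0,0]},{"delta_pos":[-0.7,0.1,0],"dr":[0,0,0]},{"delta_pos":[-0.3,0.05,0],"dr":[0,0,0]},{"delta_pos":[0,0,0],"dr":[0,0,0]},{"delta_pos":[0,0,0],"dr":[0,0,0]}]'
```

```text
t: 50.15
eef_pos: [0.5782, -0.2281, 0.0657]
ee_rot: [3.139, 0.002, 2.972]
force: [1.3, 18.0, 8.8]
width: 0.02
gripper_force: 30.0
t: 51.05
eef_pos: [0.5778, -0.2306, 0.1299]
ee_rot: [3.141, 0.003, 2.971]
force: [0.3, 0.6, 0.8]
width: 0.0324
gripper_force: 0.0
t: 51.95
eef_pos: [0.4395, -0.2073, 0.1279]
ee_rot: [-3.141, 0.0, 2.971]
force: [0.7, -0.1, 0.7]
width: 0.0319
gripper_force: 0.0
```

```bash
python3 -m handwheel '[{"delta_pos":[0.03,0.04,-0.5],"dr":[0,0,0]},{"delta_pos":[0,0,-0.6],"dr":[0,0,0]},{"delta_pos":[0,0,-0.5],"dr":[0,0,0]},{"delta_pos":[0,0,-0.3],"dr":[0,0,0]},{"delta_pos":[0,0,-0.15],"dr":[0,0,0]},{"delta_pos":[0,0,0],"dr":[0,0,0]}]'; python3 -m handwheel '[{"delta_pos":[0,0,0],"dr":[0,0,0]},{"delta_pos":[0,0,0],"dr":[0,0,0]},{"delta_pos":[0,0,0],"dr":[0,0,0]},{"delta_pos":[0,0,0],"dr":[0,0,0]}]' 1 30; python3 -m handwheel '[{"delta_pos":[-0.01,-0.06,0],"dr":[0,0,0]},{"delta_pos":[-0.01,-0.06,0],"dr":[0,0,0]},{"delta_pos":[0,0,0],"dr":[0,0,0]},{"delta_pos":[0,0,0],"dr":[0,0,0]}]'
```

```text
t: 52.55
eef_pos: [0.44, -0.2061, 0.0659]
ee_rot: [-3.141, -0.001, 2.971]
force: [-0.4, 0.6, -0.1]
width: 0.0317
gripper_force: 0.0
t: 52.95
eef_pos: [0.4404, -0.206, 0.0671]
ee_rot: [3.141, 0.001, 2.971]
force: [0.1, 2.7, 3.6]
width: 0.0196
gripper_force: 30.0
t: 53.35
eef_pos: [0.4407, -0.2064, 0.0672]
ee_rot: [3.137, 0.003, 2.971]
force: [-0.2, 31.6, 12.3]
width: 0.0198
gripper_force: 30.0
```

```bash
python3 -m handwheel '[{"delta_pos":[0,0.04,0],"dr":[0,0,0]},{"delta_pos":[0,0,0],"dr":[0,0,0]}]';  python3 -m handwheel '[{"delta_pos":[0,0,0],"dr":[0,0,0]},{"delta_pos":[0,0,0],"dr":[0,0,0]},{"delta_pos":[0,0,0],"dr":[0,0,0]},{"delta_pos":[0,0,0],"dr":[0,0,0]},{"delta_pos":[0,0,0.4],"dr":[0,0,0]},{"delta_pos":[0,0,0.8],"dr":[0,0,0]},{"delta_pos":[0,0,0.9],"dr":[0,0,0]},{"delta_pos":[0,0,0.9],"dr":[0,0,0]},{"delta_pos":[0,0,0.9],"dr":[0,0,0]},{"delta_pos":[0,0,0.3],"dr":[0,0,0]}]' -0.2; python3 -m handwheel '[{"delta_pos":[0,0.6,0],"dr":[0,0,-1.2]},{"delta_pos":[0,1,0],"dr":[0,0,0]},{"delta_pos":[0,1,0],"dr":[0,0,0]},{"delta_pos":[0,1,0],"dr":[0,0,0]},{"delta_pos":[0,1,0],"dr":[0,0,0]},{"delta_pos":[0,1,0],"dr":[0,0,0]},{"delta_pos":[0,1,0],"dr":[0,0,0]},{"delta_pos":[0,1,0],"dr":[0,0,0]},{"delta_pos":[0,1,0],"dr":[0,0,0]},{"delta_pos":[0,1,0],"dr":[0,0,0]}]';python3 -m handwheel '[{"delta_pos":[0,1,0],"dr":[0,0,0]},{"delta_pos":[0,1,0],"dr":[0,0,0]},{"delta_pos":[0,1,0],"dr":[0,0,0]},{"delta_pos":[0,1,0],"dr":[0,0,0]},{"delta_pos":[0,1,0],"dr":[0,0,0]},{"delta_pos":[0,1,0],"dr":[0,0,0]},{"delta_pos":[0,0,0],"dr":[0,0,0]},{"delta_pos":[0,0,0],"dr":[0,0,0]}]'
python3 - <<'E'
from h import *
a=grab_frame("top");b=grab_frame("side")
for n,f in(("t5raw",a),("s5raw",b)): cv2.imwrite("pics/%s.png"%n,f[:,:,::-1])
o=np.hstack([cv2.resize(a[130:250,210:410],(500,300),interpolation=3),cv2.resize(b[70:190,225:345],(300,300),interpolation=3)])
o=np.vstack([o,cv2.resize(b[90:340,100:400],(360,300),interpolation=3)[:, :360] if 0 else np.hstack([cv2.resize(b[80:330,90:400],(372,300),interpolation=3),cv2.resize(a[80:300,110:420],(423,300),interpolation=3)[:,:428-0] ])[:, :800] if 0 else np.zeros((1,800,3),np.uint8)])
cv2.imwrite("pics/after4.png",o[:,:,::-1])
for q in("lid_knob",):
  for c in("top","side"): print(c,[(np.round(d["location"],1),round(d["conf"],2)) for d in mark_of(c,q)][:3])
E
```

```text
t: 53.55
eef_pos: [0.4405, -0.2063, 0.0671]
ee_rot: [3.139, 0.002, 2.971]
force: [0.2, 21.7, 8.8]
width: 0.02
gripper_force: 30.0
t: 54.55
eef_pos: [0.4403, -0.209, 0.1952]
ee_rot: [-3.141, 0.004, 2.971]
force: [0.8, 0.4, -0.5]
width: 0.0521
gripper_force: 0.0
t: 55.55
eef_pos: [0.4388, 0.0803, 0.192]
ee_rot: [-3.141, -0.0, 2.95]
force: [0.8, -0.1, -0.3]
width: 0.0526
gripper_force: 0.0
t: 56.35
eef_pos: [0.4389, 0.2595, 0.1916]
ee_rot: [-3.14, -0.001, 2.951]
force: [-0.2, 0.2, -0.5]
width: 0.0527
gripper_force: 0.0
top [(array([254.1, 175.6]), 0.7)]
side [(array([221.2, 194.8]), 0.6)]
```

View pics/after4.png

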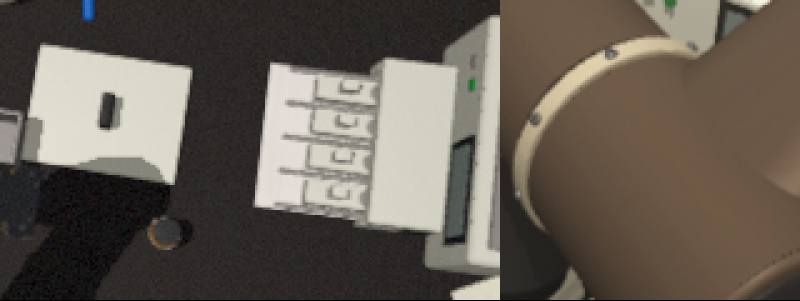

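All four cassettes are in line and home. The lid's knob is now at about (254,175) in the top view, so the lid appears to have been knocked aside. I'll fit it again.

```bash
python3 - <<'E'
from h import *
np.set_printoptions(precision=4,suppress=True)
a=cv2.imread("pics/t5raw.png")
C=[(.079,.103,.016),(.079,-.103,.016),(-.079,-.103,.016),(-.079,.103,.016)]
t=lambda p:np.array([210,130])+np.array(p)/2.5-.3
o=[("top",t(p),l) for p,l in zip([(41,45),(192,67),(176,184),(24,162)],C)]
print("lid now",*fit(o,[.55,.06,-.19]))
c=[(226,147,290,206)];x0,y0,x1,y1=215,140,295,210
m=(cv2.cvtColor(a,6)[y0:y1,x0:x1]<60).astype(np.uint8)
n,l,s,ce=cv2.connectedComponentsWithStats(m)
for i in range(1,n):
    if 15<s[i,4]<200:
        u=ce[i]+(x0,y0);print("dark",u,s[i,4],onz("top",u,.045))
b=cv2.imread("pics/s5raw.png")
cv2.imwrite("pics/lidside.png",cv2.resize(np.hstack([b[150:260,170:290],a[140:250,120:290]]),(790,300),interpolation=3))
print(onz("side",(221.2,194.8),.034),onz("top",(254.1,175.6),.034))
E
```

```text
lid now [ 0.5551  0.0839 -0.1726] [0.3 0.3 0.3 0.5]
dark [252.6863 174.1373] 51 [0.5546 0.0849 0.045 ]
[0.57   0.0851 0.034 ] [0.5514 0.0803 0.034 ]
```

View pics/lidside.png

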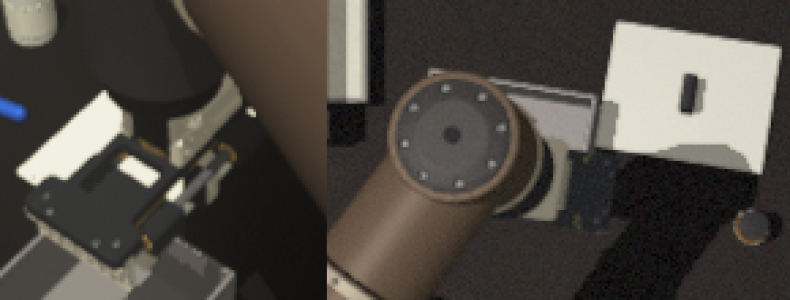

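```bash
python3 -m handwheel '[{"delta_pos":[0.3,-0.5,0],"dr":[0,0,1]},{"delta_pos":[0.5,-0.75,0],"dr":[0,0,0]},{"delta_pos":[0.5,-0.75,0],"dr":[0,0,0]},{"delta_pos":[0.5,-0.75,0],"dr":[0,0,0]},{"delta_pos":[0.5,-0.75,0],"dr":[0,0,0]},{"delta_pos":[0.6,-0.8,0],"dr":[0,0,0]},{"delta_pos":[0.6,-0.8,0],"dr":[0,0,0]},{"delta_pos":[0.4,-0.7,0],"dr":[0,0,0]},{"delta_pos":[0,0,0],"dr":[0,0,0]},{"delta_pos":[0,0,0],"dr":[0,0,0]}]'; python3 -m handwheel '[{"delta_pos":[0,0,-0.5],"dr":[0,0,0]},{"delta_pos":[0,0,-0.8],"dr":[0,0,0]},{"delta_pos":[0,0,-0.8],"dr":[0,0,0]},{"delta_pos":[0,0,-0.8],"dr":[0,0,0]},{"delta_pos":[0,0,-0.6],"dr":[0,0,0]},{"delta_pos":[0,0,-0.5],"dr":[0,0,0]},{"delta_pos":[0,0,0],"dr":[0,0,0]},{"delta_pos":[0,0,0],"dr":[0,0,0]}]'
```

```text
t: 57.55
eef_pos: [0.5562, 0.0844, 0.1924]
ee_rot: [-3.142, -0.0, 2.965]
force: [0.1, -0.0, -0.4]
width: 0.0525
gripper_force: 0.0
t: 58.35
eef_pos: [0.5562, 0.086, 0.0729]
ee_rot: [-3.141, 0.0, 2.968]
force: [-0.1, 0.7, 0.9]
width: 0.0528
gripper_force: 0.0
```

```bash
python3 -m handwheel '[{"delta_pos":[0,0,-0.5],"dr":[0,0,0]},{"delta_pos":[0,0,-0.4],"dr":[0,0,0]},{"delta_pos":[0,0,-0.25],"dr":[0,0,0]},{"delta_pos":[0,0,0],"dr":[0,0,0]}]'; python3 -m handwheel '[{"delta_pos":[0,0,0],"dr":[0,0,0]},{"delta_pos":[0,0,0],"dr":[0,0,0]},{"delta_pos":[0,0,0],"dr":[0,0,0]},{"delta_pos":[0,0,0],"dr":[0,0,0]},{"delta_pos":[0,0,0],"dr":[0,0,0]}]' 1 25; python3 -m handwheel '[{"delta_pos":[0,0,0.3],"dr":[0,0,0]},{"delta_pos":[0,0,0.5],"dr":[0,0,0]},{"delta_pos":[0,0,0.8],"dr":[0,0,0]},{"delta_pos":[0,0,0.8],"dr":[0,0,0]},{"delta_pos":[0,0,0.8],"dr":[0,0,0]},{"delta_pos":[0,0,0.8],"dr":[0,0,0]},{"delta_pos":[0,0,0.5],"dr":[0,0,0]},{"delta_pos":[0,0,0.3],"dr":[0,0,0]},{"delta_pos":[0,0,0],"dr":[0,0,0]}]'
```

```text
t: 58.75
eef_pos: [0.5557, 0.0853, 0.0372]
ee_rot: [-3.141, -0.001, 2.968]
force: [-1.1, -0.2, -0.4]
width: 0.0526
gripper_force: 0.0
t: 59.25
eef_pos: [0.5565, 0.0858, 0.0382]
ee_rot: [3.141, 0.001, 2.968]
force: [0.3, 1.9, -0.4]
width: 0.0179
gripper_force: 1.7
t: 60.15
eef_pos: [0.5566, 0.0857, 0.1833]
ee_rot: [3.14, 0.002, 2.968]
force: [0.4, 0.7, -2.4]
width: 0.0179
gripper_force: 24.9
```

```bash
python3 -m handwheel '[{"delta_pos":[-0.13,0.45,0],"dr":[0,0,-0.9]},{"delta_pos":[-0.25,0.9,0],"dr":[0,0,0]},{"delta_pos":[-0.25,0.9,0],"dr":[0,0,0]},{"delta_pos":[-0.25,0.9,0],"dr":[0,0,0]},{"delta_pos":[-0.25,0.9,0],"dr":[0,0,0]},{"delta_pos":[-0.25,0.9,0],"dr":[0,0,0]},{"delta_pos":[-0.25,0.9,0],"dr":[0,0,0]},{"delta_pos":[-0.25,0.9,0],"dr":[0,0,0]},{"delta_pos":[-0.15,0.6,0],"dr":[0,0,0]},{"delta_pos":[0,0,0],"dr":[0,0,0]}]'; python3 -m handwheel '[{"delta_pos":[0,0,-0.5],"dr":[0,0,0]},{"delta_pos":[0,0,-0.7],"dr":[0,0,0]},{"delta_pos":[0,0,-0.4],"dr":[0,0,0]},{"delta_pos":[0,0,0],"dr":[0,0,0]},{"delta_pos":[0,0,0],"dr":[0,0,0]}]'
python3 - <<'E'
from h import *
b=grab_frame("side");cv2.imwrite("pics/s6raw.png",b[:,:,::-1])
cv2.imwrite("pics/lidover.png",cv2.resize(b[200:350,120:290],(680,600),interpolation=3)[:,:,::-1])
E
```

```text
t: 61.15
eef_pos: [0.4946, 0.3077, 0.1809]
ee_rot: [-3.141, -0.001, 2.954]
force: [-0.7, -0.7, -2.4]
width: 0.0176
gripper_force: 24.9
t: 61.65
eef_pos: [0.4957, 0.3057, 0.1341]
ee_rot: [-3.141, 0.0, 2.952]
force: [0.4, 0.9, -2.3]
width: 0.0178
gripper_force: 24.9
```

View pics/lidover.png

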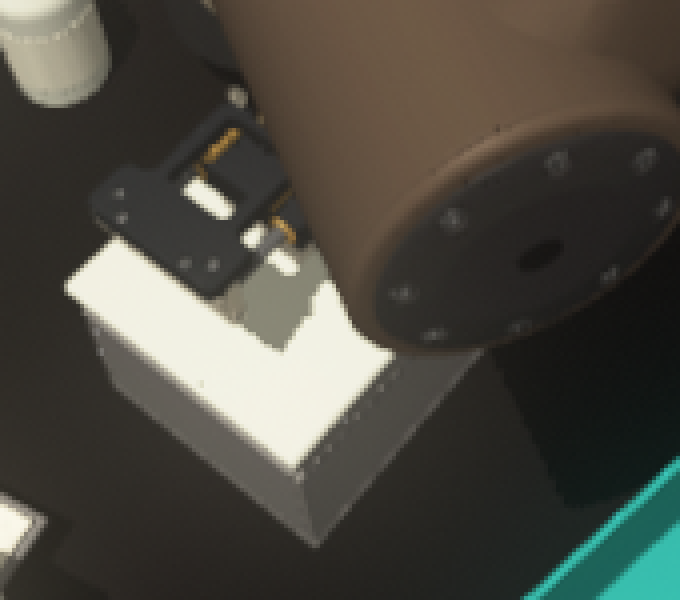

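The lid hovers squarely over the box. I'll lower it in steps.

```bash
python3 -m handwheel '[{"delta_pos":[0,0,-0.2],"dr":[0,0,0]},{"delta_pos":[0,0,-0.1],"dr":[0,0,0]},{"delta_pos":[0,0,0],"dr":[0,0,0]}]'; python3 -m handwheel '[{"delta_pos":[0,0,-0.1],"dr":[0,0,0]},{"delta_pos":[0,0,0],"dr":[0,0,0]}]'; python3 -m handwheel '[{"delta_pos":[0,0,-0.1],"dr":[0,0,0]},{"delta_pos":[0,0,0],"dr":[0,0,0]}]'; python3 -m handwheel '[{"delta_pos":[0,0,-0.07],"dr":[0,0,0]},{"delta_pos":[0,0,0],"dr":[0,0,0]}]'
```

```text
t: 62.0
eef_pos: [0.4952, 0.3059, 0.1246]
ee_rot: [-3.141, -0.0, 2.952]
force: [-1.1, -0.1, -2.0]
width: 0.0182
gripper_force: 24.9
t: 62.2
eef_pos: [0.4952, 0.306, 0.1217]
ee_rot: [-3.141, -0.0, 2.952]
force: [-0.5, 0.4, -2.2]
width: 0.0177
gripper_force: 24.9
t: 62.4
eef_pos: [0.4952, 0.3059, 0.1186]
ee_rot: [-3.141, -0.0, 2.952]
force: [-0.2, -0.3, -2.8]
width: 0.0177
gripper_force: 24.9
t: 62.6
eef_pos: [0.4953, 0.3059, 0.1166]
ee_rot: [-3.141, -0.0, 2.952]
force: [-0.5, 0.5, -2.4]
width: 0.0178
gripper_force: 24.9
```

No contact above the rim, so the plug is in the mouth. I'll lower it the last bit, release, retreat and look.

```bash
python3 -m handwheel '[{"delta_pos":[0,0,-0.03],"dr":[0,0,0]},{"delta_pos":[0,0,-0.03],"dr":[0,0,0]},{"delta_pos":[0,0,0],"dr":[0,0,0]}]'; python3 -m handwheel '[{"delta_pos":[0,0,0],"dr":[0,0,0]},{"delta_pos":[0,0,0],"dr":[0,0,0]},{"delta_pos":[0,0,0],"dr":[0,0,0]},{"delta_pos":[0,0,0],"dr":[0,0,0]},{"delta_pos":[0,0,0],"dr":[0,0,0]}]' -0.2; python3 -m handwheel '[{"delta_pos":[0,0,0.4],"dr":[0,0,0]},{"delta_pos":[0,0,0.8],"dr":[0,0,0]},{"delta_pos":[0,0,0.9],"dr":[0,0,0]},{"delta_pos":[0,0,0.9],"dr":[0,0,0]},{"delta_pos":[0,-0.9,0.5],"dr":[0,0,0]},{"delta_pos":[0,-1,0],"dr":[0,0,0]},{"delta_pos":[0,-1,0],"dr":[0,0,0]},{"delta_pos":[0,-1,0],"dr":[0,0,0]},{"delta_pos":[0,-1,0],"dr":[0,0,0]},{"delta_pos":[0,-1,0],"dr":[0,0,0]}]'; python3 -m handwheel '[{"delta_pos":[0,-1,0],"dr":[0,0,0]},{"delta_pos":[0,-1,0],"dr":[0,0,0]},{"delta_pos":[0,-1,0],"dr":[0,0,0]},{"delta_pos":[0,0,0],"dr":[0,0,0]}]'
python3 - <<'E'
from h import *
a=grab_frame("top");b=grab_frame("side")
cv2.imwrite("pics/final.png",np.hstack([cv2.resize(a[60:300,110:430],(400,300),interpolation=3),cv2.resize(b[80:340,90:380],(400,359),interpolation=3)[:300] ])[:,:,::-1])
cv2.imwrite("pics/t7raw.png",a[:,:,::-1]);cv2.imwrite("pics/s7raw.png",b[:,:,::-1])
E
```

```text
t: 62.9
eef_pos: [0.4954, 0.3061, 0.1162]
ee_rot: [3.141, 0.001, 2.952]
force: [-4.0, -0.6, 8.2]
width: 0.0179
gripper_force: 24.9
t: 63.4
eef_pos: [0.4954, 0.3061, 0.115]
ee_rot: [-3.141, -0.0, 2.952]
force: [-0.3, -0.2, 0.2]
width: 0.0504
gripper_force: 0.0
t: 64.4
eef_pos: [0.4954, 0.1279, 0.2211]
ee_rot: [3.141, 0.001, 2.952]
force: [0.4, -0.1, 1.1]
width: 0.0527
gripper_force: 0.0
t: 64.8
eef_pos: [0.495, 0.0365, 0.2211]
ee_rot: [3.141, 0.001, 2.95]
force: [0.3, 0.7, -0.2]
width: 0.0523
gripper_force: 0.0
```

View pics/final.png

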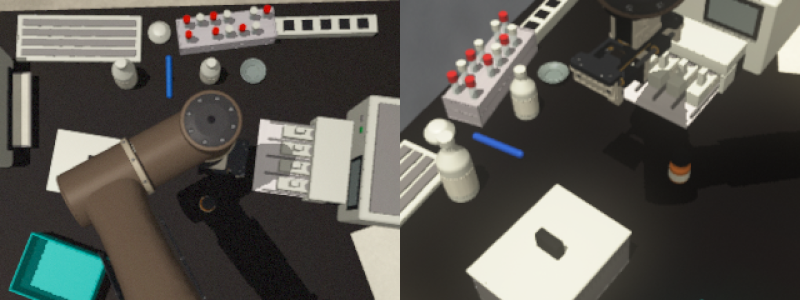

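The lid sits flat and square on the box, all four cassettes are under the hood, and the bottles and other bench items are unmoved. Handing in.

```bash
python3 -c "
from station import job_done
print(job_done())"
```

```text
the job is handed in; nothing more can be done
None
```

All four cassettes are home against the back stop in their own lanes, the lid is back on the grey box and seated, and the job is handed in at about 65 s with the bottles and other bench items left where they were.

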